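Load the nut cracker and hold its run paddle down

TASK

Pour all eight nuts from the white cup into the hopper of the electric nut cracker and stand the empty cup upright on the counter. Then press the cracker's spring-loaded run paddle fully down with the gripper and keep it held: the program finishes while the paddle is still held down. Leave the bowl, jars and canister where they stand.

Things in the scene. Friction and masses are not known exactly. Their poses are not given: they have to be found in the camera images.
- cup_mid (a point): white ceramic cup, open on top, standing on the counter with the eight nuts in it, left or right of the cracker: 82 mm tall, outer diameter 72 mm at the rim tapering to 58 mm at the foot, wall 3 mm, inner floor 4 mm up; 0.11 to 0.22 kg. This point is on its axis half-way up (41 mm above its underside); its z axis points to the mouth. The nuts fill its lower 55 to 65 mm
- nut0_c (a point): round brown nut in its shell, 24 mm across, about 10 g, starts in the cup; centre of the nut
- nut1_c (a point): round brown nut in its shell, 24 mm across, about 10 g, starts in the cup; centre of the nut
- nut2_c (a point): round brown nut in its shell, 24 mm across, about 10 g, starts in the cup; centre of the nut
- nut3_c (a point): round brown nut in its shell, 24 mm across, about 10 g, starts in the cup; centre of the nut
- nut4_c (a point): round brown nut in its shell, 24 mm across, about 10 g, starts in the cup; centre of the nut
- nut5_c (a point): round brown nut in its shell, 24 mm across, about 10 g, starts in the cup; centre of the nut
- nut6_c (a point): round brown nut in its shell, 24 mm across, about 10 g, starts in the cup; centre of the nut
- nut7_c (a point): round brown nut in its shell, 24 mm across, about 10 g, starts in the cup; centre of the nut
- hopper_rim (a point): centre of the round, level mouth of the nut cracker's steel hopper, 205 mm above the counter: a cone, inner diameter 160 mm here, narrowing to 108 mm at 60 mm below, where two dark rollers carry the nuts. Axes are the machine's: +z up, -x its front (robot side), -y towards its motor
- cracker: the electric nut cracker, fixed on the counter; origin on the counter under the hopper's axis, axes as for the hopper. Base plate x -95 to 95, y -235 to 75 mm. Beside the hopper, y -67 to -222 mm, the grey gear case and motor are up to 138 mm high; the switch box on the motor, with the paddle, up to 169 mm. The outlet is at the front
- paddle_pad (a point): middle of the top of the ribbed rubber pad (50 by 50 mm) on the black run paddle, a flap 84 by 56 mm on the switch box above the motor, 165 mm to the -y side of the hopper's axis. At rest it is about 163 mm above the counter and its front tilts up 11 degrees; fully down it is level and 11 mm lower. Press it from above; the hopper's rim is 80 mm aside
- paddle (a joint): run paddle angle in rad, hinged at its rear (+x) edge 56 mm behind the pad: 0 at rest (sprung up), 0.19 fully down on its stop. Its spring pushes back with about 4 N at the pad at rest and 11 N fully down, and raises it again when let go
- bowl_mid (a point): low wooden bowl, 136 mm across, 45 mm tall, standing before the cracker's outlet; centre half-way up. Leave it
- clip_jar_mid (a point): glass clip-top jar, 86 mm across, 130 mm tall, full, on the side of the cracker away from the cup; centre half-way up. Leave it
- canister_mid (a point): steel canister with a lid knob, 102 mm across, 142 mm tall; point on its axis 65 mm up. Leave it
- spice_jar_mid (a point): small spice jar, 48 mm across, 95 mm tall; centre half-way up. Leave it
Mind the look-alikes: they are no part of the job. Leave any yellow look-alike of the part that bears cup_mid alone.

How it is judged (in metres and radians):
On the way, in this order (a step that is already met when the one before it is completed fails the run):
1. the cup is tipped over the hopper (angle between cup_mid's own z axis and vertical above 0.9 rad and horizontal distance between cup_mid and hopper_rim below 0.16 m and height (world z) of cup_mid above 0.2 m), for 0.1 s.
2. all eight nuts lie in the hopper (horizontal distance between each of nut0_c, nut1_c, nut2_c, nut3_c, nut4_c, nut5_c, nut6_c, nut7_c and hopper_rim below 0.08 m and z of nut0_c in the frame of hopper_rim between -0.095 and -0.005 m and z of nut1_c in the frame of hopper_rim between -0.095 and -0.005 m and z of nut2_c in the frame of hopper_rim between -0.095 and -0.005 m and z of nut3_c in the frame of hopper_rim between -0.095 and -0.005 m and z of nut4_c in the frame of hopper_rim between -0.095 and -0.005 m and z of nut5_c in the frame of hopper_rim between -0.095 and -0.005 m and z of nut6_c in the frame of hopper_rim between -0.095 and -0.005 m and z of nut7_c in the frame of hopper_rim between -0.095 and -0.005 m), for 0.2 s.
3. the empty cup stands upright on the counter, let go (all of step 2 and angle between cup_mid's own z axis and vertical below 0.1 rad and height (world z) of cup_mid between 0.035 and 0.047 m and linear speed of cup below 0.02 m/s and contact force between cup and the fingers below 0.1 N and contact force between cup and the arm below 0.1 N), for 0.2 s.
4. the run paddle is held fully down (value of joint paddle above 0.16 rad and (contact force between paddle and the fingers above 3 N or contact force between paddle and the arm above 3 N)), for 0.3 s.
At the end, for the whole second after the job is handed in: all eight nuts lie in the hopper below its rim; the cup stands upright (within 0.1 rad) on the counter, at rest and untouched; the gripper holds the run paddle down at 0.16 rad or more of its 0.19, pressing it with more than 3 N, through the last second (all of step 3 and all of step 4); the arm keeps its last pose, push and grip.
It fails at once if the bowl is moved more than 40 mm (distance of bowl_mid from where it was at the start of the episode above 0.04 m).
It fails at once if the clip jar is moved more than 40 mm (distance of clip_jar_mid from where it was at the start of the episode above 0.04 m).
It fails at once if the canister is moved more than 40 mm (distance of canister_mid from where it was at the start of the episode above 0.04 m).
It fails at once if the spice jar is moved more than 40 mm (distance of spice_jar_mid from where it was at the start of the episode above 0.04 m).
It also fails if it takes over 72 s, if anything falls off the work surface, if the arm or the gripper's body presses on something with over 40 N, if the wrist force passes 120 N, or if a joint passes its speed limit or range.

ROBOT

A 6-joint arm with a two-finger parallel gripper is mounted at the origin on the work surface. World frame = base frame: x ahead of the robot, y to its left, z up, the work surface at z = 0. Lengths are in m, angles in degrees, forces in N, time in s.
With the tool pointing down it reaches from about 0.325 to 0.85 m from the base axis. Payload 4.4 kg.
Tool frame: the origin (TCP) lies on the centre line of the jaws, within the pads' length; the fingertips stand 8 mm ahead of it and the grasp point (between the pads) lies 11 mm behind it; z points along the fingers, y is the line along which they close (so a half turn about z gives the same grasp; the last joint's range is limited). The gripper opens to 94 mm and grips with 3 to 60 N. Pads are 16 mm wide; open, the fingers measure 119 mm over their backs; the gripper's body (75 mm by 177 mm) begins 78 mm behind the grasp point.
Start: joints at [68.497, 11.837, 88.321, -0, 79.842, -8.623], TCP at [0.128, 0.561, 0.213] pointing down, gripper open.
Joint ranges: [-156.59, 156.59], [-49.26, 127.26], [12.9, 141.05], [-63.56, 243.56], [4.71, 150.69], [-161.64, 161.64]. Speed limits (degrees/s): [159.86, 159.86, 180, 180, 180, 180].

INTERFACE

Orientations are given as a 3x3 rotation matrix whose columns are the frame's x, y, z axes.
In Python, from workcell import r, viewer gives the robot as it stands.
- The arm moves only by the tool jog_arm, never from a script. Its argument "commands" is a list of rows, each an object of numbers: "x", "y", "z": the shift along the tool's x, y, z in units of 40 mm (1.0 is 40 mm); "rx", "ry", "rz": the turn, a rotation vector about the tool's x, y, z in units of 6 degrees (1.0 is 6 degrees); "fingers": the gripper command: -1 is shut, 1 is fully open, values between are in proportion. In form: [{"x": .., "y": .., "z": .., "rx": .., "ry": .., "rz": .., "fingers": ..}, ...]. A call has 1 to 5 rows; each row shifts and turns the commanded pose from where the row before left it, along the tool's axes as they then stand; what a row does not reach is not made up. A row lasts 1/12 s, in which the tool goes at most 41.7 mm and 7.16 degrees, less where a joint would pass 70% of its speed; a pose out of reach is approached as far as the arm can. A call is refused whole if a number of a shift passes 1 or a number of a turn 1, either way. A call with a gripper value outside its range is refused whole. The fingers move at their own pace and stop on an object; the grip force is fixed at half the most. Time passes only in rows, so rows that do not move let the fingers close. It gives the time, the measured TCP pose, the force, the opening and the grip force at its end, in the units of the state.
- r.get_state(): the state, without advancing time (a new reading comes with each control period).
- viewer.read_camera(name): name is "scene" or "top"; returns the picture (400x640x3 uint8, blue, green, red); there is no depth.
- viewer.calibration(name): a dict with "fovy" (degrees; the focal length in pixels is half the picture's height over the tangent of half this angle, whatever the lens; pixels are square), "cx", "cy" (the principal point, pixels), "world_to_cam" (4x4, takes a point from world to camera coordinates). Camera axes: x right, y up, looking along -z (the intrinsics and any distortion apply to the point x, -y, -z); pixel columns grow to the right and rows downward; lengths in m; the calibration is good to about 2 mm. A picture is of the moment at which its call begins. calibration takes no time and is no camera call.
- r.finish_job(): hands the job in; it is judged then, once.
The state is a dict: "time_s": time; "joint_pos": joint angles; "qd": joint speeds; "joint_torque": joint torques, N m; "position": TCP position; "tcp_rot": TCP orientation; "wrist_force": force on the tool from outside, world axes, zero at the start; "ft_torque": the same for the moment, N m; "grip_width": finger opening in m; "grasp_force": force on a finger pad.
Only numpy, scipy, OpenCV 4.12 (cv2) and the standard library are available. Lean on these libraries where they do the work, as an engineer would, in place of code of your own. Each camera call takes 0.05 s, during which the arm holds its last target. There are 200 camera calls.

## Working session

There is one attempt and no reset: what is moved stays moved. The work goes in short steps, Python scripts to look and compute and a tool call to move; the robot and the scene stay as the last step left them, time stands still between calls to the robot, and variables do not carry over. Pictures are saved under pics/ and viewed, at most 10 in all, crops included, and the job is handed in when it is done.

Besides the shell and the picture viewer there is one more tool, called after "Emit:" as name(argument=value, ...), one argument or row to a line, values as JSON. jog_arm: Moves the arm, as the interface text tells. Its arguments: {"type":"object","properties":{"commands":{"type":"array","items":{"type":"object","properties":{"x":{"type":"number"},"y":{"type":"number"},"z":{"type":"number"},"rx":{"type":"number"},"ry":{"type":"number"},"rz":{"type":"number"},"fingers":{"type":"number"}}}}},"required":["commands"]}

```bash
mkdir -p pics
cat > h.py <<'E'
import numpy as np,cv2
from workcell import r,viewer
def ray(c,u,v):
    f=200/np.tan(np.radians(c["fovy"])/2)
    if "dist" in c: pass
    T=np.array(c["world_to_cam"]);R=T[:3,:3];t=T[:3,3]
    d=R.T@np.array([(u-c["cx"])/f,-(v-c["cy"])/f,-1]);return -R.T@t,d
def onz(c,u,v,z):
    o,d=ray(c,u,v);return o+d*(z-o[2])/d[2]
def proj(c,p):
    f=200/np.tan(np.radians(c["fovy"])/2);T=np.array(c["world_to_cam"]);q=T[:3,:3]@np.array(p)+T[:3,3]
    return c["cx"]+f*q[0]/-q[2], c["cy"]-f*q[1]/-q[2]
E
python3 - <<'E'
from h import *
for n in("scene","top"):
    cv2.imwrite(f"pics/{n}0.png",viewer.read_camera(n));c=viewer.calibration(n);print(n,c, ray(c,320,200))
s=r.get_state();print(s["position"],s["tcp_rot"],s["time_s"])
E
```

```text
scene {'fovy': 51.86673955988838, 'cx': 318.1126195354508, 'cy': 200.62740191550577, 'world_to_cam': array([[ 0.84462901,  0.53527846, -0.00887792, -0.45748296],
       [-0.46011858,  0.73430993,  0.49907896,  0.19167184],
       [ 0.27366536, -0.41745167,  0.86651103, -1.37620976],
       [ 0.        ,  0.        ,  0.        ,  1.        ]])} (array([ 0.85121609, -0.47036682,  1.09278007]), array([-0.27049119,  0.42102831, -0.86579043]))
top {'fovy': 48.2021102065655, 'cx': 314.5983345744977, 'cy': 199.94462859547195, 'world_to_cam': array([[ 0.02748874, -0.99958072, -0.00909671, -0.01606792],
       [ 0.99378668,  0.02634528,  0.10813865, -0.59248528],
       [-0.10785365, -0.01201279,  0.9940942 , -1.31339772],
       [ 0.        ,  0.        ,  0.        ,  1.        ]])} (array([ 0.44759092, -0.01622956,  1.36956545]), array([ 1.08062692e-01, -6.74159532e-05, -9.94217501e-01]))
[0.12794466 0.55987442 0.2124206 ] [[-9.74825492e-01  2.22968012e-01 -7.25565419e-04]
 [ 2.22969004e-01  9.74823741e-01 -1.87021588e-03]
 [ 2.90300079e-04 -1.98491271e-03 -9.99997988e-01]] 0.1
```

View pics/scene0.png

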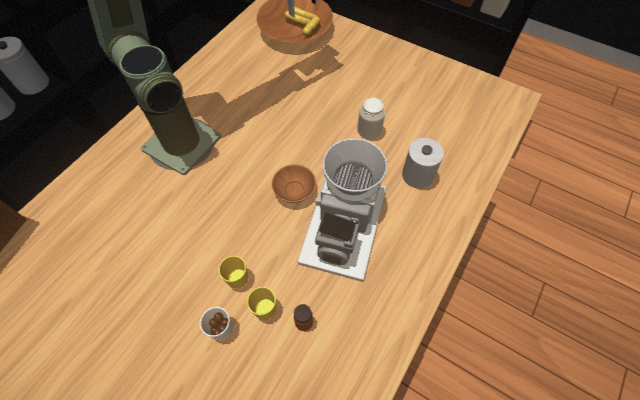

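View pics/top0.png

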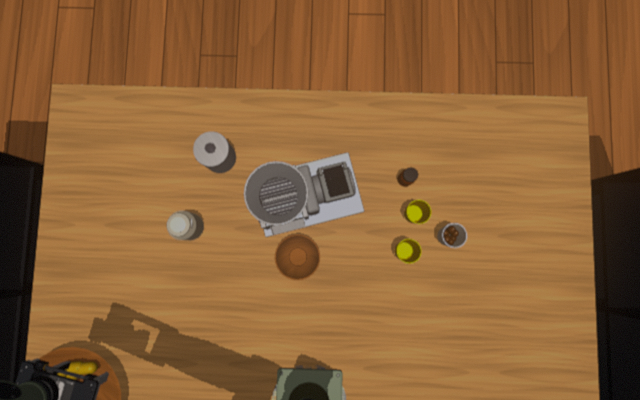

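The scene view shows the white cup with nuts at (216,323), yellow look-alikes at (233,270) and (262,302), the hopper at (355,165) and the paddle at (338,230). In the top view the cup is at (453,235), the hopper at (276,193) and the pad at (337,180).

Run:
```python
from h import *
T=cv2.imread("pics/top0.png");S=cv2.imread("pics/scene0.png")
ct,cs=viewer.calibration("top"),viewer.calibration("scene")
def circ(u,v,r0,r1,z):
    g=cv2.cvtColor(T,cv2.COLOR_BGR2GRAY);x0,y0=u-50,v-50
    g=cv2.resize(g[y0:y0+100,x0:x0+100],None,fx=4,fy=4,interpolation=cv2.INTER_CUBIC)
    c=cv2.HoughCircles(g,cv2.HOUGH_GRADIENT,1,400,param1=120,param2=15,minRadius=4*r0,maxRadius=4*r1)
    a=c[0,0]/4;p=onz(ct,a[0]+x0,a[1]+y0,z);q=onz(ct,a[0]+x0+a[2],a[1]+y0,z)
    print(a+[x0,y0,0],p.round(4),"dia",2*np.linalg.norm(p-q).round(4),"in scene",np.round(proj(cs,p),1));return p
print("cup");circ(453,235,11,16,.082)
print("yel");circ(418,211,10,15,.082);circ(407,250,10,15,.082)
print("hop");circ(276,193,26,38,.205)
print("bowl");circ(298,256,18,26,.045)
print("spice");circ(407,176,6,12,.095)
# pad: dark blob
for n,I,c,(u,v) in(("top",T,ct,(337,181)),("scene",S,cs,(338,230))):
    m=(I.max(2)<45).astype(np.uint8);k,l,st,ce=cv2.connectedComponentsWithStats(m)
    i=l[v,u];print("pad",n,st[i],ce[i],onz(c,*ce[i],.163))
    x,y=u-60,v-60
o=np.hstack([cv2.resize(T[150:300,230:480],(500,300),interpolation=3)])
cv2.imwrite("pics/a.png",np.vstack([cv2.resize(T[140:260,350:490],(700,600))[:300],cv2.resize(T[140:240,235:375],(700,500))[:300]]))
```

```text
cup
[454.625      235.625       11.19999981] [ 0.4952 -0.4044  0.082 ] dia 0.064 in scene [212.7 320.7]
yel
[454.625      235.625       11.19999981] [ 0.4952 -0.4044  0.082 ] dia 0.064 in scene [212.7 320.7]
[418.125      211.625       11.57499981] [ 0.5613 -0.2999  0.082 ] dia 0.0666 in scene [260.1 299.2]
hop
[273.875      192.125       32.59999847] [0.5918 0.1054 0.205 ] dia 0.1714 in scene [355.  162.9]
bowlTraceback (most recent call last):
  File "<stdin>", line 13, in <module>
  File "<stdin>", line 8, in circ
TypeError: 'NoneType' object is not subscriptable
```

Run:
```python
from h import *
T=cv2.imread("pics/top0.png");S=cv2.imread("pics/scene0.png")
ct,cs=viewer.calibration("top"),viewer.calibration("scene")
def blob(I,m,u,v,w):
    k=np.zeros(m.shape,np.uint8);k[v-w:v+w,u-w:u+w]=m[v-w:v+w,u-w:u+w]
    c=max(cv2.findContours(k,0,1)[0],key=cv2.contourArea);h=cv2.convexHull(c);return h,cv2.fitEllipse(h)
for n,I,c in(("top",T,ct),("scene",S,cs)):
    hsv=cv2.cvtColor(I,cv2.COLOR_BGR2HSV)
    grey=(hsv[...,1]<60)&(hsv[...,2]>70); yel=(hsv[...,0]>22)&(hsv[...,1]>200)&(hsv[...,2]>90); dark=I.max(2)<50
    L={"top":dict(cup=(453,235),y1=(418,211),y2=(407,250),hop=(272,193),pad=(337,181)),"scene":dict(cup=(216,323),y1=(262,302),y2=(233,270),hop=(355,165),pad=(338,230))}[n]
    for k,(u,v) in L.items():
        m=(dark if k=="pad" else yel if k[0]=="y" else grey).astype(np.uint8)
        h,e=blob(I,m,u,v,dict(hop=36,pad=22).get(k,20)); z=dict(hop=.205,pad=.16).get(k,.082)
        print(n,k,np.round(e[0],1),np.round(e[1],1),"bbox",cv2.boundingRect(h),onz(c,*e[0],z).round(4))
        if k=="pad":
            b=cv2.boxPoints(cv2.minAreaRect(h));print([onz(c,*p,z).round(3)[:2].tolist() for p in b])
a=cv2.resize(T[190:260,380:490],(770,490)) 
cv2.imwrite("pics/a.png",np.hstack([cv2.resize(T[140:260,235:355+20],(420,360)),cv2.resize(T[190:270,390:475+5],(378,336))[:,:378] if 0 else cv2.resize(T[190:270,390:480],(378,360))]))
```

```text
top cup [453.6 235. ] [24.7 25.7] bbox (441, 223, 26, 25) [ 0.4969 -0.4014  0.082 ]
top y1 [418.1 211.4] [23.9 25. ] bbox (406, 200, 25, 24) [ 0.5619 -0.2999  0.082 ]
top y2 [408.2 250.5] [23.8 25.7] bbox (396, 239, 25, 24) [ 0.4491 -0.2721  0.082 ]
top hop [284.1 195.1] [72.9 81.2] bbox (244, 162, 64, 67) [0.5846 0.0783 0.205 ]Traceback (most recent call last):
  File "<stdin>", line 13, in <module>
  File "<stdin>", line 6, in blob
cv2.error: OpenCV(4.12.0) /io/opencv/modules/imgproc/src/shapedescr.cpp:361: error: (-201:Incorrect size of input array) There should be at least 5 points to fit the ellipse in function 'fitEllipseNoDirect'
```

Run:
```python
from h import *
T=cv2.imread("pics/top0.png");S=cv2.imread("pics/scene0.png")
a=np.hstack([cv2.resize(T[150:250,240:370],(390,300),interpolation=2),cv2.resize(T[190:270,390:480],(337,300),interpolation=2)])
b=np.hstack([cv2.resize(S[130:280,295:395],(200,300)),cv2.resize(S[240:350,190:320],(354,300),interpolation=2)])
o=np.zeros((600,727,3),np.uint8);o[:300]=a;o[300:,:554]=b
cv2.imwrite("pics/a.png",o)
```

```text
(no output)
```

View pics/a.png

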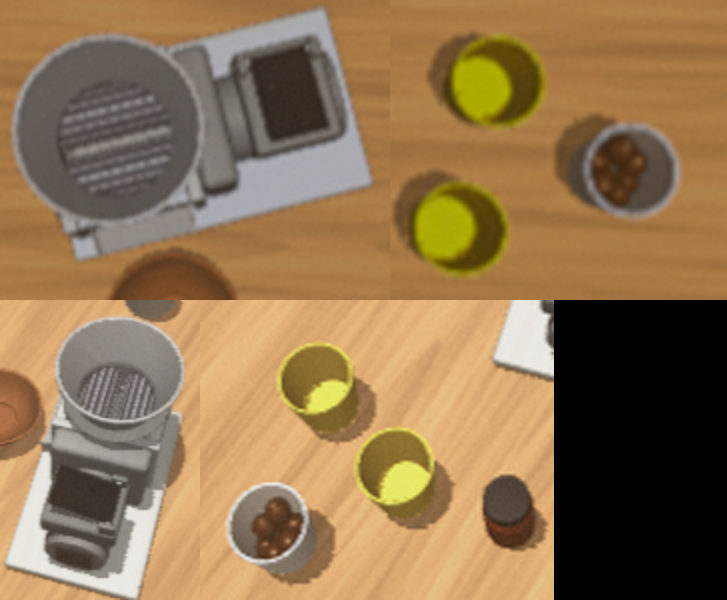

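Top view: hopper rim is centred at about (275.8,192.7), the pad at (336.7,181.3) and the cup rim at (454.5,235.3). In the scene view, the cup rim is at about (215,322), the hopper at (355,163) and the pad at (338,229). The base edge gives a machine yaw of about +14°.

Run:
```python
from h import *
ct,cs=viewer.calibration("top"),viewer.calibration("scene")
def tri(a,b):
    A,B=[],[]
    for c,p in((ct,a),(cs,b)):
        o,d=ray(c,*p);d/=np.linalg.norm(d);M=np.eye(3)-np.outer(d,d);A.append(M);B.append(M@o)
    return np.linalg.solve(sum(A),sum(B)).round(4)
for n,a,b,z in(("cup",(454.5,235.3),(215,322),.082),("hop",(275.8,192.7),(355,163.5),.205),("pad",(336.7,181.3),(338.5,228.5),.163)):
    print(n,tri(a,b),onz(ct,*a,z).round(4),onz(cs,*b,z).round(4))
h=onz(ct,275.8,192.7,.205)[:2];y=np.radians(14.1);print("pad pred",h+.165*np.array([np.sin(y),-np.cos(y)]))
p1=onz(ct,240+372/3,150+183/3,.01);p2=onz(ct,240+328/3,150+8/3,.01);d=p2-p1;print(np.degrees(np.arctan2(-d[0]*0+d[1],d[0])),np.linalg.norm(d))
```

```text
cup [ 0.4977 -0.4048  0.0744] [ 0.4961 -0.4041  0.082 ] [ 0.5018 -0.4039  0.082 ]
hop [0.5917 0.1013 0.2067] [0.5904 0.1003 0.205 ] [0.5927 0.1038 0.205 ]
pad [ 0.6371 -0.0586  0.1456] [ 0.6312 -0.0605  0.163 ] [ 0.6441 -0.0635  0.163 ]
pad pred [ 0.63057174 -0.05976782]
14.984430712897437 0.1860732141322542
```

```bash
cat >> h.py <<'E'
from scipy.spatial.transform import Rotation as Ro
def rot(yaw,p,roll=0): # tool z: yaw, p deg below horizontal, tool x 'up', then roll about tool z
    y,q=np.radians([yaw,p]);z=np.array([np.cos(y)*np.cos(q),np.sin(y)*np.cos(q),-np.sin(q)])
    x=np.array([np.cos(y)*np.sin(q),np.sin(y)*np.sin(q),np.cos(q)])
    return np.c_[x,np.cross(z,x),z]@Ro.from_euler("z",roll,degrees=True).as_matrix()
def plan(p1,R1,N=None,p0=None,R0=None):
    if p0 is None: s=r.get_state();p0,R0=np.array(s["position"]),np.array(s["tcp_rot"])
    w=Ro.from_matrix(R0.T@R1).as_rotvec()
    for n in range(N or 1,200):
        A=sum(R0@Ro.from_rotvec(w*k/n).as_matrix() for k in range(n));v=np.linalg.solve(A,np.array(p1)-p0)
        if max(abs(v))<=.036 and np.linalg.norm(v)<.04 and np.linalg.norm(np.degrees(w))/n<=6: break
    print(n,"rows xyz",(v/.04).round(2),"rxyz",(np.degrees(w)/n/6).round(2));return np.array(p1),R1
def st():
    s=r.get_state();print("t",s["time_s"],"p",np.round(s["position"],3),"J",np.round(s["joint_pos"],1),"F",np.round(s["wrist_force"],1),"w",s["grip_width"],s["grasp_force"]);print(np.round(s["tcp_rot"],3).tolist())
E
python3 - <<'E'
from h import *
b=np.radians(-45);plan([.5*np.cos(b),.5*np.sin(b),.34],rot(45,90),30)
E
```

```text
32 rows xyz [-0.89 -0.06 -0.1 ] rxyz [-0.    0.    0.64]
```

Emit:
jog_arm(
  commands=[
    {"x":-0.89,"y":-0.06,"z":-0.2,"rz":0.64,"fingers":1},
    {"x":-0.89,"y":-0.06,"z":-0.2,"rz":0.64,"fingers":1},
    {"x":-0.89,"y":-0.06,"z":-0.2,"rz":0.64,"fingers":1},
    {"x":-0.89,"y":-0.06,"z":-0.2,"rz":0.64,"fingers":1},
    {"x":-0.89,"y":-0.06,"z":-0.2,"rz":0.64,"fingers":1},
  ],
)

```text
$.commands[0]: bad value
```

Emit:
jog_arm(
  commands=[
    {"x":-0.89,"y":-0.06,"z":-0.2,"rz":0.64,"fingers":1},
    {"x":-0.89,"y":-0.06,"z":-0.2,"rz":0.64,"fingers":1},
    {"x":-0.89,"y":-0.06,"z":-0.2,"rz":0.64,"fingers":1},
    {"x":-0.89,"y":-0.06,"z":-0.2,"rz":0.64,"fingers":1},
    {"x":-0.89,"y":-0.06,"z":-0.2,"rz":0.64,"fingers":1},
  ],
)

```text
$.commands[0]: bad value
```

Emit:
jog_arm(
  commands=[
    {"x":-0.89,"y":-0.06,"z":-0.1,"rz":0.64,"fingers":1},
    {"x":-0.89,"y":-0.06,"z":-0.1,"rz":0.64,"fingers":1},
    {"x":-0.89,"y":-0.06,"z":-0.1,"rz":0.64,"fingers":1},
    {"x":-0.89,"y":-0.06,"z":-0.1,"rz":0.64,"fingers":1},
    {"x":-0.89,"y":-0.06,"z":-0.1,"rz":0.64,"fingers":1},
  ],
)

```text
$.commands[0]: bad value
```

Emit:
jog_arm(
  commands=[
    {"x":-0.89,"y":-0.06,"rz":0.64,"fingers":1},
    {"x":-0.89,"y":-0.06,"rz":0.64,"fingers":1},
    {"x":-0.89,"y":-0.06,"rz":0.64,"fingers":1},
    {"x":-0.89,"y":-0.06,"rz":0.64,"fingers":1},
    {"x":-0.89,"y":-0.06,"rz":0.64,"fingers":1},
  ],
)

```text
$.commands[0]: bad value
```

Emit:
jog_arm(
  commands=[
    {"x":-0.89,"y":-0.06,"rz":0.64,"fingers":1},
    {"x":-0.89,"y":-0.06,"rz":0.64,"fingers":1},
    {"x":-0.89,"y":-0.06,"rz":0.64,"fingers":1},
    {"x":-0.89,"y":-0.06,"rz":0.64,"fingers":1},
    {"x":-0.89,"y":-0.06,"rz":0.64,"fingers":1},
  ],
)

```text
$.commands[0]: bad value
```

Emit:
jog_arm(
  commands=[
    {"x":-0.89,"y":-0.06,"z":-0.2,"rx":0,"ry":0,"rz":0.64,"fingers":1},
    {"x":-0.89,"y":-0.06,"z":-0.2,"rx":0,"ry":0,"rz":0.64,"fingers":1},
    {"x":-0.89,"y":-0.06,"z":-0.2,"rx":0,"ry":0,"rz":0.64,"fingers":1},
    {"x":-0.89,"y":-0.06,"z":-0.2,"rx":0,"ry":0,"rz":0.64,"fingers":1},
    {"x":-0.89,"y":-0.06,"z":-0.2,"rx":0,"ry":0,"rz":0.64,"fingers":1},
  ],
)

```text
time_s: 0.52
position: [0.291, 0.4862, 0.2532]
tcp_rot: [[-0.846, 0.533, -0.001], [0.533, 0.846, -0.001], [0.0, -0.001, -1.0]]
wrist_force: [1.3, -0.4, 0.0]
grip_width: 0.0938
grasp_force: 0.0
```

Works with all keys present. Continuing the arc.

Emit:
jog_arm(
  commands=[
    {"x":-0.89,"y":-0.06,"z":-0.2,"rx":0,"ry":0,"rz":0.64,"fingers":1},
    {"x":-0.89,"y":-0.06,"z":-0.2,"rx":0,"ry":0,"rz":0.64,"fingers":1},
    {"x":-0.89,"y":-0.06,"z":-0.2,"rx":0,"ry":0,"rz":0.64,"fingers":1},
    {"x":-0.89,"y":-0.06,"z":-0.2,"rx":0,"ry":0,"rz":0.64,"fingers":1},
    {"x":-0.89,"y":-0.06,"z":-0.2,"rx":0,"ry":0,"rz":0.64,"fingers":1},
  ],
)

```text
time_s: 0.93
position: [0.4194, 0.3631, 0.2932]
tcp_rot: [[-0.623, 0.782, -0.001], [0.782, 0.623, -0.001], [0.0, -0.001, -1.0]]
wrist_force: [0.4, 0.5, 0.2]
grip_width: 0.094
grasp_force: 0.0
```

Emit:
jog_arm(
  commands=[
    {"x":-0.89,"y":-0.06,"z":-0.1,"rx":0,"ry":0,"rz":0.64,"fingers":1},
    {"x":-0.89,"y":-0.06,"z":-0.1,"rx":0,"ry":0,"rz":0.64,"fingers":1},
    {"x":-0.89,"y":-0.06,"z":-0.1,"rx":0,"ry":0,"rz":0.64,"fingers":1},
    {"x":-0.89,"y":-0.06,"z":-0.1,"rx":0,"ry":0,"rz":0.64,"fingers":1},
    {"x":-0.89,"y":-0.06,"z":-0.1,"rx":0,"ry":0,"rz":0.64,"fingers":1},
  ],
)

```text
time_s: 1.35
position: [0.5, 0.2049, 0.3129]
tcp_rot: [[-0.331, 0.944, -0.001], [0.944, 0.331, -0.0], [0.0, -0.001, -1.0]]
wrist_force: [0.0, 0.6, -0.2]
grip_width: 0.0937
grasp_force: 0.0
```

Emit:
jog_arm(
  commands=[
    {"x":-0.89,"y":-0.06,"z":0,"rx":0,"ry":0,"rz":0.64,"fingers":1},
    {"x":-0.89,"y":-0.06,"z":0,"rx":0,"ry":0,"rz":0.64,"fingers":1},
    {"x":-0.89,"y":-0.06,"z":0,"rx":0,"ry":0,"rz":0.64,"fingers":1},
    {"x":-0.89,"y":-0.06,"z":0,"rx":0,"ry":0,"rz":0.64,"fingers":1},
    {"x":-0.89,"y":-0.06,"z":0,"rx":0,"ry":0,"rz":0.64,"fingers":1},
  ],
)

```text
time_s: 1.77
position: [0.5241, 0.029, 0.3128]
tcp_rot: [[-0.002, 1.0, -0.001], [1.0, 0.002, 0.0], [0.0, -0.001, -1.0]]
wrist_force: [-0.0, -0.6, 0.7]
grip_width: 0.0941
grasp_force: 0.0
```

Emit:
jog_arm(
  commands=[
    {"x":-0.89,"y":-0.06,"z":0,"rx":0,"ry":0,"rz":0.64,"fingers":1},
    {"x":-0.89,"y":-0.06,"z":0,"rx":0,"ry":0,"rz":0.64,"fingers":1},
    {"x":-0.89,"y":-0.06,"z":0,"rx":0,"ry":0,"rz":0.64,"fingers":1},
    {"x":-0.89,"y":-0.06,"z":0,"rx":0,"ry":0,"rz":0.64,"fingers":1},
    {"x":-0.89,"y":-0.06,"z":0,"rx":0,"ry":0,"rz":0.64,"fingers":1},
  ],
)

```text
time_s: 2.18
position: [0.489, -0.1451, 0.3128]
tcp_rot: [[0.327, 0.945, -0.001], [0.945, -0.327, 0.0], [0.0, -0.001, -1.0]]
wrist_force: [0.4, -0.1, 0.5]
grip_width: 0.0942
grasp_force: 0.0
```

Emit:
jog_arm(
  commands=[
    {"x":-0.89,"y":-0.06,"z":0,"rx":0,"ry":0,"rz":0.64,"fingers":1},
    {"x":-0.89,"y":-0.06,"z":0,"rx":0,"ry":0,"rz":0.64,"fingers":1},
    {"x":-0.89,"y":-0.06,"z":0,"rx":0,"ry":0,"rz":0.64,"fingers":1},
    {"x":-0.89,"y":-0.06,"z":0,"rx":0,"ry":0,"rz":0.64,"fingers":1},
    {"x":-0.89,"y":-0.06,"z":0,"rx":0,"ry":0,"rz":0.64,"fingers":1},
  ],
)

```text
time_s: 2.6
position: [0.3986, -0.2979, 0.3129]
tcp_rot: [[0.619, 0.785, -0.001], [0.785, -0.619, 0.001], [0.0, -0.001, -1.0]]
wrist_force: [0.1, -0.3, 0.0]
grip_width: 0.094
grasp_force: 0.0
```

Run:
```python
from h import *
st()
R=rot(51,20);a=R[:,2];g=np.array([.497,-.404,.047]);t=g+.011*a
plan(t-.15*a+[0,0,.08],R)
plan(t-.15*a+[0,0,.08],rot(51,40))
```

```text
t 2.6 p [ 0.399 -0.298  0.313] J [-46.7  -1.2  90.9   0.   90.4  -8.5] F [ 0.1 -0.3  0. ] w 0.09403946671333295 0.0
[[0.619, 0.785, -0.001], [0.785, -0.619, 0.001], [0.0, -0.001, -1.0]]
12 rows xyz [-0.45  0.3   0.08] rxyz [-0.01  0.97  0.01]
9 rows xyz [-0.55  0.39  0.2 ] rxyz [-0.01  0.93  0.01]
```

Emit:
jog_arm(
  commands=[
    {"x":-0.45,"y":0.3,"z":0.08,"rx":0,"ry":0.97,"rz":0,"fingers":1},
    {"x":-0.45,"y":0.3,"z":0.08,"rx":0,"ry":0.97,"rz":0,"fingers":1},
    {"x":-0.45,"y":0.3,"z":0.08,"rx":0,"ry":0.97,"rz":0,"fingers":1},
    {"x":-0.45,"y":0.3,"z":0.08,"rx":0,"ry":0.97,"rz":0,"fingers":1},
    {"x":-0.45,"y":0.3,"z":0.08,"rx":0,"ry":0.97,"rz":0,"fingers":1},
  ],
)

```text
time_s: 3.02
position: [0.3948, -0.4016, 0.2807]
tcp_rot: [[0.537, 0.786, 0.305], [0.687, -0.618, 0.383], [0.49, 0.003, -0.872]]
wrist_force: [0.4, 0.5, 0.1]
grip_width: 0.0942
grasp_force: 0.0
```

Emit:
jog_arm(
  commands=[
    {"x":-0.45,"y":0.3,"z":0.08,"rx":0,"ry":0.97,"rz":0,"fingers":1},
    {"x":-0.45,"y":0.3,"z":0.08,"rx":0,"ry":0.97,"rz":0,"fingers":1},
    {"x":-0.45,"y":0.3,"z":0.08,"rx":0,"ry":0.97,"rz":0,"fingers":1},
    {"x":-0.45,"y":0.3,"z":0.08,"rx":0,"ry":0.97,"rz":0,"fingers":1},
    {"x":-0.45,"y":0.3,"z":0.08,"rx":0,"ry":0.97,"rz":0,"fingers":1},
  ],
)

```text
time_s: 3.43
position: [0.4065, -0.4836, 0.2093]
tcp_rot: [[0.323, 0.786, 0.527], [0.412, -0.618, 0.669], [0.852, 0.001, -0.524]]
wrist_force: [1.0, -0.0, 0.4]
grip_width: 0.094
grasp_force: 0.0
```

Run:
```python
from h import *
st()
R=rot(51,20);a=R[:,2];g=np.array([.497,-.404,.047]);t=g+.011*a
plan(t-.15*a+[0,0,.08],R)
plan(t-.12*a,R);cv2.imwrite("pics/s1.png",viewer.read_camera("scene"))
```

```text
t 3.4333 p [ 0.406 -0.484  0.209] J [-78.6  40.2  68.1  44.1 111.1 -39.2] F [ 1.  -0.   0.4] w 0.09397083575766937 0.0
[[0.323, 0.786, 0.527], [0.412, -0.618, 0.669], [0.852, 0.001, -0.524]]
2 rows xyz [-0.45  0.25  0.08] rxyz [-0.06  0.96  0.03]
4 rows xyz [-0.65  0.13  0.45] rxyz [-0.03  0.48  0.02]
```

View pics/s1.png

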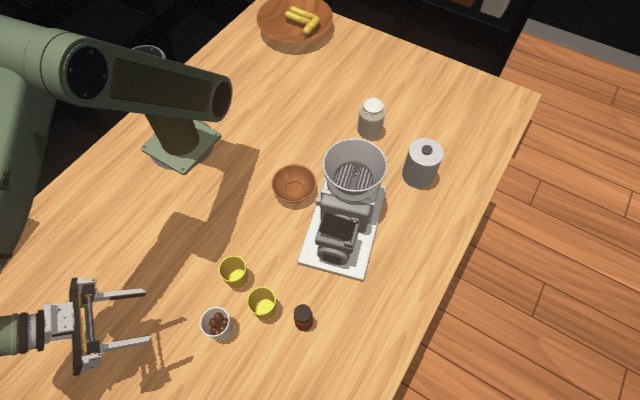

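The gripper is at the left with its fingers at about (145,295) and (150,340), aimed at the cup at (216,323). The path is clear.

Emit:
jog_arm(
  commands=[
    {"x":-0.65,"y":0.13,"z":0.45,"rx":0,"ry":0.48,"rz":0,"fingers":1},
    {"x":-0.65,"y":0.13,"z":0.45,"rx":0,"ry":0.48,"rz":0,"fingers":1},
    {"x":-0.65,"y":0.13,"z":0.45,"rx":0,"ry":0.48,"rz":0,"fingers":1},
    {"x":-0.65,"y":0.13,"z":0.45,"rx":0,"ry":0.48,"rz":0,"fingers":1},
  ],
)

```text
time_s: 3.82
position: [0.4331, -0.4822, 0.0823]
tcp_rot: [[0.214, 0.786, 0.58], [0.271, -0.618, 0.738], [0.939, -0.001, -0.345]]
wrist_force: [-0.1, -0.6, -0.0]
grip_width: 0.0941
grasp_force: 0.0
```

Run:
```python
from h import *
st()
R=rot(51,20);a=R[:,2];g=np.array([.497,-.404,.047]);t=g+.011*a
plan(t,R,5)
ct=viewer.calibration("top");cs=viewer.calibration("scene")
I=viewer.read_camera("scene");J=viewer.read_camera("top")
cv2.imwrite("pics/s2.png",np.hstack([cv2.resize(I[250:370,120:280],(400,300),interpolation=2),cv2.resize(J[180:285,380:520],(400,300),interpolation=2)]))
```

```text
t 3.8167 p [ 0.433 -0.482  0.082] J [-78.2  56.7  63.9  49.9 110.2 -45.4] F [-0.1 -0.6 -0. ] w 0.09405977863534548 0.0
[[0.214, 0.786, 0.58], [0.271, -0.618, 0.738], [0.939, -0.001, -0.345]]
5 rows xyz [0.01 0.01 0.59] rxyz [-0.03  0.01  0.01]
```

View pics/s2.png

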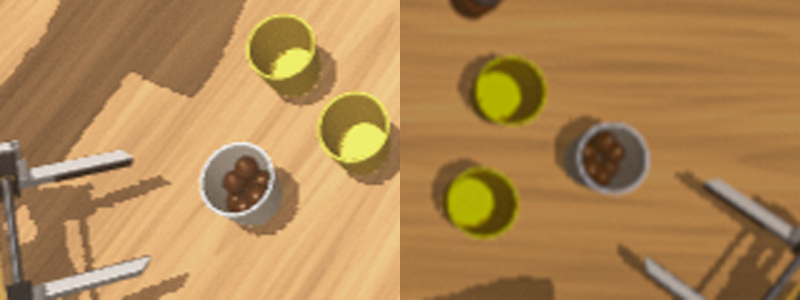

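Run:
```python
from h import *
s=r.get_state();p=np.array(s["position"]);R=np.array(s["tcp_rot"])
for n in("top","scene"):
    c=viewer.calibration(n)
    for k in(-1,1): print(n,np.round(proj(c,p+R@[0.008,k*.047,.008]),1),np.round(proj(c,p+R@[0.008,k*.0595,.008]),1))
    print("cup rim",np.round(proj(c,[.497,-.404,.082]),1))
```

```text
top [466.3 269.1] [463.6 272.5]
top [486.1 243.6] [488.7 240.2]
cup rim [454.5 235. ]
scene [174.8 312.3] [174.  307.6]
scene [181.9 350. ] [182.9 355.3]
cup rim [213.4 321. ]
```

Seen fingertips agree with the model to about 3 mm laterally. Going in.

Emit:
jog_arm(
  commands=[
    {"x":0.01,"y":0.01,"z":0.6,"rx":0,"ry":0,"rz":0,"fingers":1},
    {"x":0.01,"y":0.01,"z":0.6,"rx":0,"ry":0,"rz":0,"fingers":1},
    {"x":0.01,"y":0.01,"z":0.6,"rx":0,"ry":0,"rz":0,"fingers":1},
    {"x":0.01,"y":0.01,"z":0.6,"rx":0,"ry":0,"rz":0,"fingers":1},
    {"x":0.01,"y":0.01,"z":0.6,"rx":0,"ry":0,"rz":0,"fingers":1},
  ],
)

```text
time_s: 4.33
position: [0.5057, -0.3949, 0.0481]
tcp_rot: [[0.212, 0.787, 0.579], [0.278, -0.616, 0.736], [0.937, 0.005, -0.35]]
wrist_force: [-0.3, -1.1, -0.1]
grip_width: 0.0944
grasp_force: 0.0
```

Run:
```python
from h import *
st()
I=viewer.read_camera("scene");J=viewer.read_camera("top")
cv2.imwrite("pics/s3.png",np.hstack([cv2.resize(I[250:370,120:280],(400,300),interpolation=2),cv2.resize(J[180:285,380:520],(400,300),interpolation=2)]))
```

```text
t 4.3333 p [ 0.506 -0.395  0.048] J [-70.9  54.6  73.2  53.3 100.7 -47.8] F [-0.3 -1.1 -0.1] w 0.09439907382198898 0.0
[[0.212, 0.787, 0.579], [0.278, -0.616, 0.736], [0.937, 0.005, -0.35]]
```

View pics/s3.png

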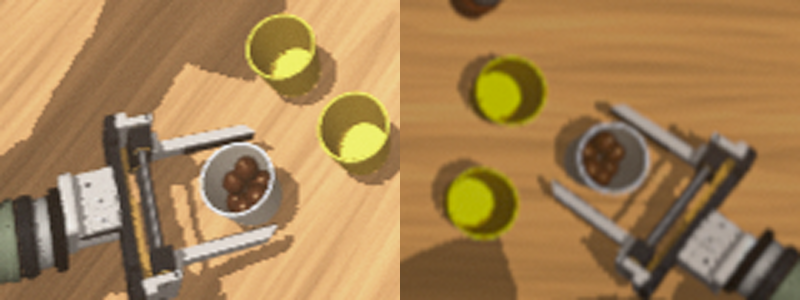

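The cup sits between the fingers in both views (the rim is at (238,180) in the left crop). Closing.

Emit:
jog_arm(
  commands=[
    {"x":0,"y":0,"z":0,"rx":0,"ry":0,"rz":0,"fingers":-0.2},
    {"x":0,"y":0,"z":0,"rx":0,"ry":0,"rz":0,"fingers":-0.2},
    {"x":0,"y":0,"z":0,"rx":0,"ry":0,"rz":0,"fingers":-1},
    {"x":0,"y":0,"z":0,"rx":0,"ry":0,"rz":0,"fingers":-1},
    {"x":0,"y":0,"z":0,"rx":0,"ry":0,"rz":0,"fingers":-1},
  ],
)

```text
time_s: 4.85
position: [0.5048, -0.3962, 0.046]
tcp_rot: [[0.213, 0.786, 0.581], [0.274, -0.619, 0.736], [0.938, 0.003, -0.347]]
wrist_force: [0.5, -1.7, 3.1]
grip_width: 0.0664
grasp_force: 29.8
```

Emit:
jog_arm(
  commands=[
    {"x":0,"y":0,"z":0,"rx":0,"ry":0,"rz":0,"fingers":-1},
    {"x":0,"y":0,"z":0,"rx":0,"ry":0,"rz":0,"fingers":-1},
    {"x":0,"y":0,"z":0,"rx":0,"ry":0,"rz":0,"fingers":-1},
    {"x":0,"y":0,"z":0,"rx":0,"ry":0,"rz":0,"fingers":-1},
    {"x":0,"y":0,"z":0,"rx":0,"ry":0,"rz":0,"fingers":-1},
  ],
)

```text
time_s: 5.27
position: [0.5051, -0.3957, 0.0461]
tcp_rot: [[0.212, 0.786, 0.58], [0.274, -0.618, 0.737], [0.938, 0.003, -0.346]]
wrist_force: [-0.9, -4.1, 4.7]
grip_width: 0.0665
grasp_force: 29.7
```

Run:
```python
from h import *
st()
# carry: upright, lifted then at side of hopper
s=r.get_state();R0=np.array(s["tcp_rot"]);p0=np.array(s["position"])
p,R=plan(p0+[-.03,0,.3],R0)
# over hopper: yaw 95, cup center (grasp) beyond hopper (+x), upright
yaw=80;Rh=rot(yaw,20);g=np.array([.65,.07,.36])
p2,R2=plan(g+.011*Rh[:,2],Rh,None,p,R)
for roll in(-120,120): plan(g+.011*Rh[:,2],rot(yaw,20,roll),None,p2,R2)
```

```text
t 5.2667 p [ 0.505 -0.396  0.046] J [-71.1  55.   73.1  53.4 100.8 -47.8] F [-0.9 -4.1  4.7] w 0.06650848101177541 29.709605416665
[[0.212, 0.786, 0.58], [0.274, -0.618, 0.737], [0.938, 0.003, -0.346]]
8 rows xyz [ 0.86 -0.07 -0.38] rxyz [0. 0. 0.]
14 rows xyz [ 0.33 -0.08  0.85] rxyz [ 0.32  0.   -0.11]
20 rows xyz [-0.  0.  0.] rxyz [ 0. -0. -1.]
20 rows xyz [ 0. -0.  0.] rxyz [-0.  0.  1.]
```

Grip is good: 66.5 mm matches the taper at that height. Lifting.

Emit:
jog_arm(
  commands=[
    {"x":0.4,"y":0,"z":-0.15,"rx":0,"ry":0,"rz":0,"fingers":-1},
    {"x":0.8,"y":-0.07,"z":-0.35,"rx":0,"ry":0,"rz":0,"fingers":-1},
    {"x":0.8,"y":-0.07,"z":-0.35,"rx":0,"ry":0,"rz":0,"fingers":-1},
    {"x":0.8,"y":-0.07,"z":-0.35,"rx":0,"ry":0,"rz":0,"fingers":-1},
    {"x":0.8,"y":-0.07,"z":-0.35,"rx":0,"ry":0,"rz":0,"fingers":-1},
  ],
)

```text
time_s: 5.68
position: [0.4901, -0.3926, 0.2004]
tcp_rot: [[0.218, 0.788, 0.576], [0.271, -0.616, 0.74], [0.938, -0.005, -0.348]]
wrist_force: [-0.1, -0.2, -2.1]
grip_width: 0.0666
grasp_force: 30.0
```

Emit:
jog_arm(
  commands=[
    {"x":0.8,"y":-0.07,"z":-0.35,"rx":0,"ry":0,"rz":0,"fingers":-1},
    {"x":0.8,"y":-0.07,"z":-0.35,"rx":0,"ry":0,"rz":0,"fingers":-1},
    {"x":0.8,"y":-0.07,"z":-0.35,"rx":0,"ry":0,"rz":0,"fingers":-1},
    {"x":0.4,"y":0,"z":-0.15,"rx":0,"ry":0,"rz":0,"fingers":-1},
    {"x":0,"y":0,"z":0,"rx":0,"ry":0,"rz":0,"fingers":-1},
  ],
)

```text
time_s: 6.1
position: [0.4806, -0.3943, 0.3263]
tcp_rot: [[0.212, 0.787, 0.579], [0.28, -0.616, 0.736], [0.936, 0.006, -0.352]]
wrist_force: [-0.2, -0.2, -2.1]
grip_width: 0.0666
grasp_force: 30.0
```

Run:
```python
from h import *
st()
yaw=80;Rh=rot(yaw,20);g=np.array([.52,.09,.32])
p2,R2=plan(g+.011*Rh[:,2],Rh,16)
```

```text
t 6.1 p [ 0.481 -0.394  0.326] J [-72.9  31.9  73.7  57.9 114.7 -29.7] F [-0.2 -0.2 -2.1] w 0.06658799377691577 29.979760739988706
[[0.212, 0.787, 0.579], [0.28, -0.616, 0.736], [0.936, 0.006, -0.352]]
16 rows xyz [ 0.24 -0.27  0.69] rxyz [ 0.28  0.01 -0.1 ]
```

Emit:
jog_arm(
  commands=[
    {"x":0.24,"y":-0.27,"z":0.69,"rx":0.28,"ry":0,"rz":-0.1,"fingers":-1},
    {"x":0.24,"y":-0.27,"z":0.69,"rx":0.28,"ry":0,"rz":-0.1,"fingers":-1},
    {"x":0.24,"y":-0.27,"z":0.69,"rx":0.28,"ry":0,"rz":-0.1,"fingers":-1},
    {"x":0.24,"y":-0.27,"z":0.69,"rx":0.28,"ry":0,"rz":-0.1,"fingers":-1},
    {"x":0.24,"y":-0.27,"z":0.69,"rx":0.28,"ry":0,"rz":-0.1,"fingers":-1},
  ],
)

```text
time_s: 6.52
position: [0.5182, -0.2404, 0.3165]
tcp_rot: [[0.175, 0.874, 0.453], [0.299, -0.486, 0.821], [0.938, -0.008, -0.346]]
wrist_force: [0.1, 0.2, -1.9]
grip_width: 0.0664
grasp_force: 30.0
```

Emit:
jog_arm(
  commands=[
    {"x":0.24,"y":-0.27,"z":0.69,"rx":0.28,"ry":0,"rz":-0.1,"fingers":-1},
    {"x":0.24,"y":-0.27,"z":0.69,"rx":0.28,"ry":0,"rz":-0.1,"fingers":-1},
    {"x":0.24,"y":-0.27,"z":0.69,"rx":0.28,"ry":0,"rz":-0.1,"fingers":-1},
    {"x":0.24,"y":-0.27,"z":0.69,"rx":0.28,"ry":0,"rz":-0.1,"fingers":-1},
    {"x":0.24,"y":-0.27,"z":0.69,"rx":0.28,"ry":0,"rz":-0.1,"fingers":-1},
  ],
)

```text
time_s: 6.93
position: [0.5321, -0.0854, 0.3141]
tcp_rot: [[0.128, 0.939, 0.32], [0.322, -0.344, 0.882], [0.938, -0.009, -0.346]]
wrist_force: [-0.0, -0.2, -2.7]
grip_width: 0.0667
grasp_force: 30.0
```

Run:
```python
from h import *
st()
yaw=80;Rh=rot(yaw,20);g=np.array([.52,.09,.32])
p2,R2=plan(g+.011*Rh[:,2],Rh,6)
```

```text
t 6.9333 p [ 0.532 -0.085  0.314] J [-50.5  18.3  95.2  57.9 107.4 -33.5] F [-0.  -0.2 -2.7] w 0.06669743948602874 29.978458529585623
[[0.128, 0.939, 0.32], [0.322, -0.344, 0.882], [0.938, -0.009, -0.346]]
6 rows xyz [ 0.26 -0.25  0.69] rxyz [ 0.26  0.01 -0.11]
```

Emit:
jog_arm(
  commands=[
    {"x":0.26,"y":-0.25,"z":0.69,"rx":0.26,"ry":0,"rz":-0.1,"fingers":-1},
    {"x":0.26,"y":-0.25,"z":0.69,"rx":0.26,"ry":0,"rz":-0.1,"fingers":-1},
    {"x":0.26,"y":-0.25,"z":0.69,"rx":0.26,"ry":0,"rz":-0.1,"fingers":-1},
    {"x":0.26,"y":-0.25,"z":0.69,"rx":0.26,"ry":0,"rz":-0.1,"fingers":-1},
    {"x":0.26,"y":-0.25,"z":0.69,"rx":0.26,"ry":0,"rz":-0.1,"fingers":-1},
  ],
)

```text
time_s: 7.35
position: [0.5266, 0.0698, 0.3154]
tcp_rot: [[0.078, 0.979, 0.189], [0.338, -0.204, 0.919], [0.938, -0.007, -0.347]]
wrist_force: [0.5, 0.5, -2.0]
grip_width: 0.0664
grasp_force: 30.0
```

Emit:
jog_arm(
  commands=[
    {"x":0.2,"y":-0.2,"z":0.5,"rx":0.26,"ry":0,"rz":-0.1,"fingers":-1},
    {"x":0,"y":0,"z":0,"rx":0,"ry":0,"rz":0.5,"fingers":-1},
    {"x":0,"y":0,"z":0,"rx":0,"ry":0,"rz":0.9,"fingers":-1},
    {"x":0,"y":0,"z":0,"rx":0,"ry":0,"rz":0.9,"fingers":-1},
    {"x":0,"y":0,"z":0,"rx":0,"ry":0,"rz":0.9,"fingers":-1},
  ],
)

```text
time_s: 7.77
position: [0.5232, 0.0915, 0.316]
tcp_rot: [[0.392, 0.906, 0.163], [0.262, -0.279, 0.924], [0.882, -0.319, -0.347]]
wrist_force: [-0.2, -0.0, -1.9]
grip_width: 0.0668
grasp_force: 30.0
```

Run:
```python
from h import *
st()
for rl in(90,120): Rh=rot(80,20,rl);g=np.array([.52,.09,.30]);plan(g+.011*Rh[:,2],Rh)
I=viewer.read_camera("scene");J=viewer.read_camera("top")
cv2.imwrite("pics/s4.png",np.hstack([I[80:330,230:480],J[120:320,200:400] if 0 else cv2.resize(J[100:300,200:450],(500,400))[:250] if 0 else cv2.resize(J[110:310,200:450],(312,250))]))
```

```text
t 7.7667 p [0.523 0.091 0.316] J [-34.4  12.2 102.7  60.8 101.9 -12.6] F [-0.2 -0.  -1.9] w 0.066809880365734 29.969459803360223
[[0.392, 0.906, 0.163], [0.262, -0.279, 0.924], [0.882, -0.319, -0.347]]
12 rows xyz [-0.03  0.02  0.03] rxyz [0.   0.   0.97]
17 rows xyz [-0.01  0.02  0.02] rxyz [0.   0.   0.98]
```

View pics/s4.png

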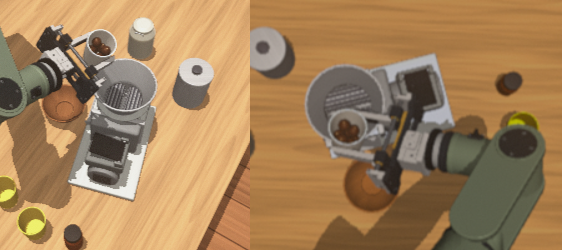

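The cup hangs at the front edge of the hopper with the nuts still inside. I'll shift slightly to +y while rolling so the stream lands centrally.

Run:
```python
from h import *
Rh=rot(80,20,60);g=np.array([.523,.122,.30]);p,R=plan(g+.011*Rh[:,2],Rh)
plan(g+.011*rot(80,20,125)[:,2],rot(80,20,125),14,p,R)
```

```text
7 rows xyz [-0.03 -0.01  0.16] rxyz [0.   0.   0.96]
14 rows xyz [ 0. -0.  0.] rxyz [ 0.   -0.    0.77]
```

Emit:
jog_arm(
  commands=[
    {"x":-0.03,"y":-0.01,"z":0.16,"rx":0,"ry":0,"rz":0.96,"fingers":-1},
    {"x":-0.03,"y":-0.01,"z":0.16,"rx":0,"ry":0,"rz":0.96,"fingers":-1},
    {"x":-0.03,"y":-0.01,"z":0.16,"rx":0,"ry":0,"rz":0.96,"fingers":-1},
    {"x":-0.03,"y":-0.01,"z":0.16,"rx":0,"ry":0,"rz":0.96,"fingers":-1},
    {"x":-0.03,"y":-0.01,"z":0.16,"rx":0,"ry":0,"rz":0.96,"fingers":-1},
  ],
)

```text
time_s: 8.28
position: [0.5242, 0.1199, 0.3022]
tcp_rot: [[0.777, 0.608, 0.165], [0.095, -0.372, 0.923], [0.623, -0.702, -0.347]]
wrist_force: [-0.6, -0.4, -2.0]
grip_width: 0.0667
grasp_force: 29.9
```

Emit:
jog_arm(
  commands=[
    {"x":-0.03,"y":-0.01,"z":0.16,"rx":0,"ry":0,"rz":0.96,"fingers":-1},
    {"x":-0.03,"y":-0.01,"z":0.16,"rx":0,"ry":0,"rz":0.8,"fingers":-1},
    {"x":0,"y":0,"z":0,"rx":0,"ry":0,"rz":0.75,"fingers":-1},
    {"x":0,"y":0,"z":0,"rx":0,"ry":0,"rz":0.75,"fingers":-1},
    {"x":0,"y":0,"z":0,"rx":0,"ry":0,"rz":0.75,"fingers":-1},
  ],
)

```text
time_s: 8.7
position: [0.5239, 0.1318, 0.297]
tcp_rot: [[0.957, 0.24, 0.164], [-0.064, -0.378, 0.923], [0.283, -0.894, -0.347]]
wrist_force: [-0.8, 0.9, -2.0]
grip_width: 0.0669
grasp_force: 29.9
```

Emit:
jog_arm(
  commands=[
    {"x":0,"y":0,"z":0,"rx":0,"ry":0,"rz":0.75,"fingers":-1},
    {"x":0,"y":0,"z":0,"rx":0,"ry":0,"rz":0.75,"fingers":-1},
    {"x":0,"y":0,"z":0,"rx":0,"ry":0,"rz":0.75,"fingers":-1},
    {"x":0,"y":0,"z":0,"rx":0,"ry":0,"rz":0.75,"fingers":-1},
    {"x":0,"y":0,"z":0,"rx":0,"ry":0,"rz":0.75,"fingers":-1},
  ],
)

```text
time_s: 9.12
position: [0.5239, 0.1316, 0.2971]
tcp_rot: [[0.976, -0.145, 0.164], [-0.204, -0.325, 0.923], [-0.08, -0.934, -0.347]]
wrist_force: [-1.0, 0.3, -3.2]
grip_width: 0.0667
grasp_force: 29.9
```

Emit:
jog_arm(
  commands=[
    {"x":0,"y":0,"z":0,"rx":0,"ry":0,"rz":0.75,"fingers":-1},
    {"x":0,"y":0,"z":0,"rx":0,"ry":0,"rz":0.75,"fingers":-1},
    {"x":0,"y":0,"z":0,"rx":0,"ry":0,"rz":0.75,"fingers":-1},
    {"x":0,"y":0,"z":0,"rx":0,"ry":0,"rz":0.75,"fingers":-1},
    {"x":0,"y":0,"z":0,"rx":0,"ry":0,"rz":0.75,"fingers":-1},
  ],
)

```text
time_s: 9.53
position: [0.5239, 0.1316, 0.2972]
tcp_rot: [[0.846, -0.507, 0.164], [-0.313, -0.222, 0.923], [-0.432, -0.833, -0.347]]
wrist_force: [0.6, 0.1, -2.0]
grip_width: 0.0667
grasp_force: 29.8
```

Emit:
jog_arm(
  commands=[
    {"x":0,"y":0,"z":0,"rx":0,"ry":0,"rz":0.75,"fingers":-1},
    {"x":0,"y":0,"z":0,"rx":0,"ry":0,"rz":0.5,"fingers":-1},
    {"x":0,"y":0,"z":0,"rx":0,"ry":0,"rz":0,"fingers":-1},
    {"x":0,"y":0,"z":0,"rx":0,"ry":0,"rz":0,"fingers":-1},
    {"x":0,"y":0,"z":0,"rx":0,"ry":0,"rz":0,"fingers":-1},
  ],
)

```text
time_s: 9.95
position: [0.5245, 0.1315, 0.2984]
tcp_rot: [[0.776, -0.609, 0.165], [-0.338, -0.18, 0.924], [-0.533, -0.772, -0.346]]
wrist_force: [-0.3, 0.1, -1.5]
grip_width: 0.0669
grasp_force: 29.8
```

Run:
```python
from h import *
st()
I=viewer.read_camera("scene");J=viewer.read_camera("top")
cv2.imwrite("pics/s5.png",np.hstack([cv2.resize(I[80:280,260:450],(380,400)),cv2.resize(J[110:310,210:410],(400,400))]))
```

```text
t 9.95 p [0.524 0.132 0.298] J [-30.5  11.9 105.5  62.5  97.5  91.6] F [-0.3  0.1 -1.5] w 0.0668757135133736 29.83851675693586
[[0.776, -0.609, 0.165], [-0.338, -0.18, 0.924], [-0.533, -0.772, -0.346]]
```

View pics/s5.png

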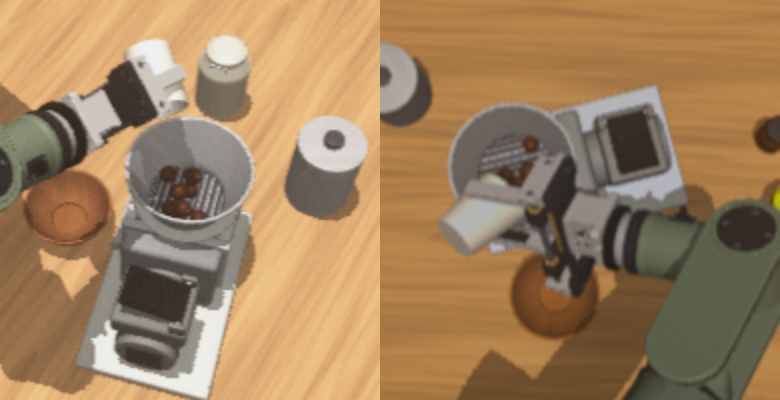

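At least six nuts lie in the hopper at about (180,190) in the left crop, and none has spilled. I'll tip a little further, then return and count from above.

Emit:
jog_arm(
  commands=[
    {"x":0,"y":0,"z":0,"rx":0,"ry":0,"rz":0.9,"fingers":-1},
    {"x":0,"y":0,"z":0,"rx":0,"ry":0,"rz":0.9,"fingers":-1},
    {"x":0,"y":0,"z":0,"rx":0,"ry":0,"rz":0.9,"fingers":-1},
    {"x":0,"y":0,"z":0,"rx":0,"ry":0,"rz":0,"fingers":-1},
    {"x":0,"y":0,"z":0,"rx":0,"ry":0,"rz":0,"fingers":-1},
  ],
)

```text
time_s: 10.47
position: [0.5248, 0.1314, 0.2992]
tcp_rot: [[0.577, -0.8, 0.166], [-0.375, -0.079, 0.923], [-0.726, -0.595, -0.346]]
wrist_force: [-0.4, 0.4, -2.0]
grip_width: 0.0667
grasp_force: 29.8
```

Run:
```python
from h import *
st()
# back: upright and retracted to (.50,-.2,.33) above clear counter
R=rot(55,20);g=np.array([.47,-.25,.33]);plan(g+.011*R[:,2],R)
s=r.get_state();p0=np.array(s["position"]);R0=np.array(s["tcp_rot"])
p,Rr=plan(p0+[-.06,0,.03],rot(80,20,60))
plan(g+.011*R[:,2],R,None,p,Rr)
```

```text
t 10.4667 p [0.525 0.131 0.299] J [-30.5  11.9 105.5  62.5  97.5 107.8] F [-0.4  0.4 -2. ] w 0.06673685700046232 29.824124491788098
[[0.577, -0.8, 0.166], [-0.375, -0.079, 0.923], [-0.726, -0.595, -0.346]]
23 rows xyz [ 0.07  0.21 -0.36] rxyz [-0.07  0.2  -0.94]
14 rows xyz [-0.12 -0.02 -0.04] rxyz [ 0.   -0.   -0.96]
10 rows xyz [-0.08  0.5  -0.79] rxyz [-0.35  0.2  -0.84]
```

Emit:
jog_arm(
  commands=[
    {"x":-0.12,"y":-0.02,"z":-0.04,"rx":0,"ry":0,"rz":-0.96,"fingers":-1},
    {"x":-0.12,"y":-0.02,"z":-0.04,"rx":0,"ry":0,"rz":-0.96,"fingers":-1},
    {"x":-0.12,"y":-0.02,"z":-0.04,"rx":0,"ry":0,"rz":-0.96,"fingers":-1},
    {"x":-0.12,"y":-0.02,"z":-0.04,"rx":0,"ry":0,"rz":-0.96,"fingers":-1},
    {"x":-0.12,"y":-0.02,"z":-0.04,"rx":0,"ry":0,"rz":-0.96,"fingers":-1},
  ],
)

```text
time_s: 10.88
position: [0.5088, 0.133, 0.3192]
tcp_rot: [[0.893, -0.419, 0.166], [-0.29, -0.252, 0.923], [-0.345, -0.873, -0.346]]
wrist_force: [0.4, -0.7, -1.8]
grip_width: 0.0669
grasp_force: 29.9
```

Emit:
jog_arm(
  commands=[
    {"x":-0.12,"y":-0.02,"z":-0.04,"rx":0,"ry":0,"rz":-0.96,"fingers":-1},
    {"x":-0.12,"y":-0.02,"z":-0.04,"rx":0,"ry":0,"rz":-0.96,"fingers":-1},
    {"x":-0.12,"y":-0.02,"z":-0.04,"rx":0,"ry":0,"rz":-0.96,"fingers":-1},
    {"x":-0.12,"y":-0.02,"z":-0.04,"rx":0,"ry":0,"rz":-0.96,"fingers":-1},
    {"x":-0.12,"y":-0.02,"z":-0.04,"rx":0,"ry":0,"rz":-0.96,"fingers":-1},
  ],
)

```text
time_s: 11.3
position: [0.4857, 0.1324, 0.3297]
tcp_rot: [[0.984, 0.064, 0.166], [-0.133, -0.36, 0.923], [0.119, -0.931, -0.346]]
wrist_force: [0.2, 0.3, -1.4]
grip_width: 0.0668
grasp_force: 29.9
```

Emit:
jog_arm(
  commands=[
    {"x":-0.12,"y":-0.02,"z":-0.04,"rx":0,"ry":0,"rz":-0.96,"fingers":-1},
    {"x":-0.12,"y":-0.02,"z":-0.04,"rx":0,"ry":0,"rz":-0.96,"fingers":-1},
    {"x":-0.12,"y":-0.02,"z":-0.04,"rx":0,"ry":0,"rz":-0.96,"fingers":-1},
    {"x":-0.12,"y":-0.02,"z":-0.04,"rx":0,"ry":0,"rz":-0.96,"fingers":-1},
  ],
)

```text
time_s: 11.63
position: [0.4655, 0.1292, 0.33]
tcp_rot: [[0.881, 0.444, 0.166], [0.019, -0.383, 0.923], [0.473, -0.81, -0.346]]
wrist_force: [0.4, -0.2, -1.2]
grip_width: 0.0667
grasp_force: 29.9
```

Run:
```python
from h import *
st()
R=rot(55,20);g=np.array([.47,-.25,.33]);plan(g+.011*R[:,2],R)
I=viewer.read_camera("scene");J=viewer.read_camera("top")
cv2.imwrite("pics/s6.png",np.hstack([cv2.resize(I[60:280,240:440],(400,440),interpolation=2),cv2.resize(J[140:250,220:320],(400,440),interpolation=2)]))
```

```text
t 11.6333 p [0.465 0.129 0.33 ] J [-34.7   2.9 111.5  60.9 102.2  27.7] F [ 0.4 -0.2 -1.2] w 0.06670192723507512 29.911245684488676
[[0.881, 0.444, 0.166], [0.019, -0.383, 0.923], [0.473, -0.81, -0.346]]
10 rows xyz [-0.08  0.5  -0.78] rxyz [-0.35  0.2  -0.84]
```

View pics/s6.png

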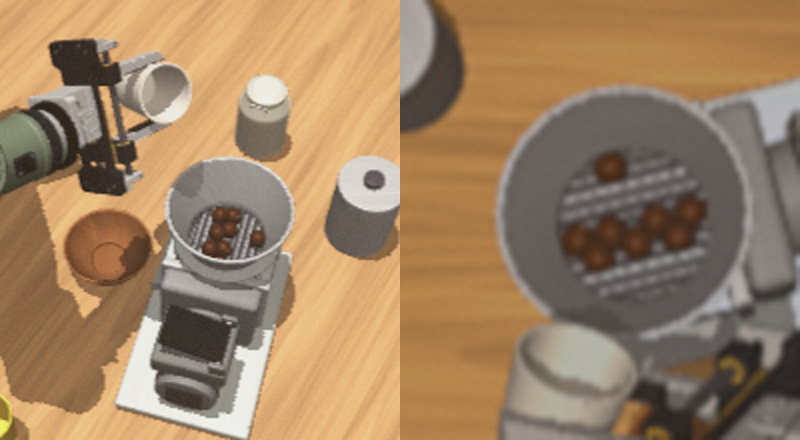

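Top crop: all eight nuts are on the rollers, and the cup at (570,370) is empty. Returning the cup to its original spot.

```bash
cat >> h.py <<'E'
Rg=np.linalg.qr(np.array([[0.212,0.786,0.58],[0.274,-0.618,0.737],[0.938,0.003,-0.346]]))[0];Rg=Rg*np.sign(np.sum(Rg*np.array([[0.212,0.786,0.58],[0.274,-0.618,0.737],[0.938,0.003,-0.346]]),0))
E
python3 - <<'E'
from h import *
p,R=plan([.49,-.36,.30],Rg,18)
plan([.505,-.396,.05],Rg,None,p,R)
E
```

```text
18 rows xyz [-0.08  0.42 -0.54] rxyz [-0.22  0.13 -0.46]
7 rows xyz [-0.86  0.12  0.25] rxyz [0. 0. 0.]
```

Emit:
jog_arm(
  commands=[
    {"x":-0.08,"y":0.42,"z":-0.54,"rx":-0.22,"ry":0.13,"rz":-0.46,"fingers":-1},
    {"x":-0.08,"y":0.42,"z":-0.54,"rx":-0.22,"ry":0.13,"rz":-0.46,"fingers":-1},
    {"x":-0.08,"y":0.42,"z":-0.54,"rx":-0.22,"ry":0.13,"rz":-0.46,"fingers":-1},
    {"x":-0.08,"y":0.42,"z":-0.54,"rx":-0.22,"ry":0.13,"rz":-0.46,"fingers":-1},
    {"x":-0.08,"y":0.42,"z":-0.54,"rx":-0.22,"ry":0.13,"rz":-0.46,"fingers":-1},
  ],
)

```text
time_s: 12.15
position: [0.4726, -0.0058, 0.2977]
tcp_rot: [[0.741, 0.608, 0.284], [0.059, -0.48, 0.875], [0.669, -0.632, -0.391]]
wrist_force: [1.2, -0.7, -1.3]
grip_width: 0.0667
grasp_force: 29.9
```

Emit:
jog_arm(
  commands=[
    {"x":-0.08,"y":0.42,"z":-0.54,"rx":-0.22,"ry":0.13,"rz":-0.46,"fingers":-1},
    {"x":-0.08,"y":0.42,"z":-0.54,"rx":-0.22,"ry":0.13,"rz":-0.46,"fingers":-1},
    {"x":-0.08,"y":0.42,"z":-0.54,"rx":-0.22,"ry":0.13,"rz":-0.46,"fingers":-1},
    {"x":-0.08,"y":0.42,"z":-0.54,"rx":-0.22,"ry":0.13,"rz":-0.46,"fingers":-1},
    {"x":-0.08,"y":0.42,"z":-0.54,"rx":-0.22,"ry":0.13,"rz":-0.46,"fingers":-1},
  ],
)

```text
time_s: 12.57
position: [0.4815, -0.1427, 0.283]
tcp_rot: [[0.556, 0.725, 0.406], [0.126, -0.556, 0.822], [0.822, -0.406, -0.4]]
wrist_force: [1.6, -0.3, -0.7]
grip_width: 0.0665
grasp_force: 29.9
```

Emit:
jog_arm(
  commands=[
    {"x":-0.08,"y":0.42,"z":-0.54,"rx":-0.22,"ry":0.13,"rz":-0.46,"fingers":-1},
    {"x":-0.08,"y":0.42,"z":-0.54,"rx":-0.22,"ry":0.13,"rz":-0.46,"fingers":-1},
    {"x":-0.08,"y":0.42,"z":-0.54,"rx":-0.22,"ry":0.13,"rz":-0.46,"fingers":-1},
    {"x":-0.08,"y":0.42,"z":-0.54,"rx":-0.22,"ry":0.13,"rz":-0.46,"fingers":-1},
    {"x":-0.08,"y":0.42,"z":-0.54,"rx":-0.22,"ry":0.13,"rz":-0.46,"fingers":-1},
  ],
)

```text
time_s: 12.98
position: [0.4883, -0.2801, 0.2858]
tcp_rot: [[0.342, 0.78, 0.524], [0.212, -0.607, 0.766], [0.916, -0.151, -0.373]]
wrist_force: [-0.2, -1.4, -0.9]
grip_width: 0.0666
grasp_force: 29.9
```

Run:
```python
from h import *
st()
p,R=plan([.495,-.38,.20],Rg)
plan([.505,-.396,.052],Rg,None,p,R)
```

```text
t 12.9833 p [ 0.488 -0.28   0.286] J [-67.7  25.1  88.2  55.  108.7 -26.5] F [-0.2 -1.4 -0.9] w 0.06658502104647497 29.944062388240127
[[0.342, 0.78, 0.524], [0.212, -0.607, 0.766], [0.916, -0.151, -0.373]]
4 rows xyz [-0.63  0.47 -0.25] rxyz [-0.15  0.08 -0.34]
4 rows xyz [-0.88  0.11  0.28] rxyz [0. 0. 0.]
```

Emit:
jog_arm(
  commands=[
    {"x":-0.63,"y":0.47,"z":-0.25,"rx":-0.15,"ry":0.08,"rz":-0.34,"fingers":-1},
    {"x":-0.63,"y":0.47,"z":-0.25,"rx":-0.15,"ry":0.08,"rz":-0.34,"fingers":-1},
    {"x":-0.63,"y":0.47,"z":-0.25,"rx":-0.15,"ry":0.08,"rz":-0.34,"fingers":-1},
    {"x":-0.63,"y":0.47,"z":-0.25,"rx":-0.15,"ry":0.08,"rz":-0.34,"fingers":-1},
    {"x":0,"y":0,"z":0,"rx":0,"ry":0,"rz":0,"fingers":-1},
  ],
)

```text
time_s: 13.4
position: [0.4947, -0.3809, 0.193]
tcp_rot: [[0.219, 0.782, 0.583], [0.267, -0.623, 0.736], [0.939, -0.006, -0.345]]
wrist_force: [-0.4, 1.1, -2.8]
grip_width: 0.0664
grasp_force: 29.9
```

Run:
```python
from h import *
st()
p,R=plan([.505,-.396,.056],Rg,5)
```

```text
t 13.4 p [ 0.495 -0.381  0.193] J [-71.5  40.4  78.1  55.1 106.6 -39.5] F [-0.4  1.1 -2.8] w 0.06643818334200195 29.94759726283519
[[0.219, 0.782, 0.583], [0.267, -0.623, 0.736], [0.939, -0.006, -0.345]]
5 rows xyz [-0.65  0.09  0.21] rxyz [ 0.01 -0.   -0.02]
```

Down to about 10 mm above, then slowly.

Emit:
jog_arm(
  commands=[
    {"x":-0.65,"y":0.09,"z":0.21,"rx":0,"ry":0,"rz":0,"fingers":-1},
    {"x":-0.65,"y":0.09,"z":0.21,"rx":0,"ry":0,"rz":0,"fingers":-1},
    {"x":-0.65,"y":0.09,"z":0.21,"rx":0,"ry":0,"rz":0,"fingers":-1},
    {"x":-0.65,"y":0.09,"z":0.21,"rx":0,"ry":0,"rz":0,"fingers":-1},
    {"x":-0.65,"y":0.09,"z":0.21,"rx":0,"ry":0,"rz":0,"fingers":-1},
  ],
)

```text
time_s: 13.82
position: [0.5071, -0.3943, 0.063]
tcp_rot: [[0.213, 0.786, 0.581], [0.274, -0.619, 0.736], [0.938, 0.002, -0.347]]
wrist_force: [-0.7, 0.0, -2.3]
grip_width: 0.0666
grasp_force: 29.9
```

Emit:
jog_arm(
  commands=[
    {"x":0,"y":0,"z":0,"rx":0,"ry":0,"rz":0,"fingers":-1},
    {"x":-0.05,"y":0,"z":0.02,"rx":0,"ry":0,"rz":0,"fingers":-1},
    {"x":-0.05,"y":0,"z":0.02,"rx":0,"ry":0,"rz":0,"fingers":-1},
    {"x":-0.05,"y":0,"z":0.02,"rx":0,"ry":0,"rz":0,"fingers":-1},
    {"x":0,"y":0,"z":0,"rx":0,"ry":0,"rz":0,"fingers":-1},
  ],
)

```text
time_s: 14.23
position: [0.5069, -0.3949, 0.059]
tcp_rot: [[0.212, 0.786, 0.581], [0.277, -0.619, 0.735], [0.937, 0.005, -0.348]]
wrist_force: [0.0, -0.0, -0.8]
grip_width: 0.0667
grasp_force: 29.9
```

Emit:
jog_arm(
  commands=[
    {"x":-0.08,"y":0,"z":0.03,"rx":0,"ry":0,"rz":0,"fingers":-1},
    {"x":-0.08,"y":0,"z":0.03,"rx":0,"ry":0,"rz":0,"fingers":-1},
    {"x":0,"y":0,"z":0,"rx":0,"ry":0,"rz":0,"fingers":-1},
    {"x":0,"y":0,"z":0,"rx":0,"ry":0,"rz":0,"fingers":-1},
  ],
)

```text
time_s: 14.57
position: [0.5065, -0.394, 0.0504]
tcp_rot: [[0.213, 0.786, 0.581], [0.274, -0.619, 0.736], [0.938, 0.002, -0.347]]
wrist_force: [0.1, -0.5, -2.2]
grip_width: 0.0665
grasp_force: 29.9
```

Emit:
jog_arm(
  commands=[
    {"x":-0.06,"y":0,"z":0.02,"rx":0,"ry":0,"rz":0,"fingers":-1},
    {"x":0,"y":0,"z":0,"rx":0,"ry":0,"rz":0,"fingers":-1},
    {"x":0,"y":0,"z":0,"rx":0,"ry":0,"rz":0,"fingers":-1},
  ],
)

```text
time_s: 14.82
position: [0.5065, -0.3941, 0.0477]
tcp_rot: [[0.213, 0.786, 0.581], [0.273, -0.619, 0.737], [0.938, 0.002, -0.347]]
wrist_force: [0.9, -0.1, -2.2]
grip_width: 0.0664
grasp_force: 29.9
```

Emit:
jog_arm(
  commands=[
    {"x":-0.04,"y":0,"z":0.01,"rx":0,"ry":0,"rz":0,"fingers":-1},
    {"x":0,"y":0,"z":0,"rx":0,"ry":0,"rz":0,"fingers":-1},
    {"x":0,"y":0,"z":0,"rx":0,"ry":0,"rz":0,"fingers":-1},
  ],
)

```text
time_s: 15.07
position: [0.5064, -0.3943, 0.0462]
tcp_rot: [[0.213, 0.786, 0.581], [0.274, -0.619, 0.736], [0.938, 0.002, -0.347]]
wrist_force: [0.6, 0.1, -1.8]
grip_width: 0.0667
grasp_force: 29.9
```

Emit:
jog_arm(
  commands=[
    {"x":-0.03,"y":0,"z":0.01,"rx":0,"ry":0,"rz":0,"fingers":-1},
    {"x":0,"y":0,"z":0,"rx":0,"ry":0,"rz":0,"fingers":-1},
    {"x":0,"y":0,"z":0,"rx":0,"ry":0,"rz":0,"fingers":-1},
  ],
)

```text
time_s: 15.32
position: [0.5065, -0.3944, 0.0459]
tcp_rot: [[0.211, 0.786, 0.581], [0.273, -0.618, 0.737], [0.938, 0.003, -0.346]]
wrist_force: [-0.4, 0.9, 2.0]
grip_width: 0.0663
grasp_force: 29.8
```

Contact. Opening the fingers.

Emit:
jog_arm(
  commands=[
    {"x":0,"y":0,"z":0,"rx":0,"ry":0,"rz":0,"fingers":0.6},
    {"x":0,"y":0,"z":0,"rx":0,"ry":0,"rz":0,"fingers":0.8},
    {"x":0,"y":0,"z":0,"rx":0,"ry":0,"rz":0,"fingers":1},
    {"x":0,"y":0,"z":0,"rx":0,"ry":0,"rz":0,"fingers":1},
    {"x":0,"y":0,"z":0,"rx":0,"ry":0,"rz":0,"fingers":1},
  ],
)

```text
time_s: 15.73
position: [0.5064, -0.3943, 0.0449]
tcp_rot: [[0.213, 0.786, 0.581], [0.274, -0.619, 0.736], [0.938, 0.002, -0.347]]
wrist_force: [0.3, -0.4, 0.2]
grip_width: 0.0932
grasp_force: 0.0
```

Run:
```python
from h import *
st()
s=r.get_state();p0=np.array(s["position"]);R0=np.array(s["tcp_rot"])
p,R=plan(p0-.16*R0[:,2],R0)
p2,R2=plan([.39,-.42,.33],rot(51,90),None,p,R)
# pressing pose: closed fingers, tool down over pad
b=np.degrees(np.arctan2(-.06,.632))
for yaw in(45,70,85,104.5): plan([.625,-.058,.30],rot(yaw,90),None,p2,R2)
I=viewer.read_camera("scene");J=viewer.read_camera("top")
for n,A in(("scene",I),("top",J)):
    c=viewer.calibration(n);hsv=cv2.cvtColor(A,cv2.COLOR_BGR2HSV);m=((hsv[...,1]<60)&(hsv[...,2]>90)).astype(np.uint8)
    u,v=map(int,proj(c,[.499,-.402,.082]));k=m[v-16:v+16,u-16:u+16];print(n,u,v,k.sum(),np.argwhere(k).mean(0)-16)
```

```text
t 15.7333 p [ 0.506 -0.394  0.045] J [-70.9  55.   73.2  53.4 100.6 -47.8] F [ 0.3 -0.4  0.2] w 0.09321732932004664 0.0
[[0.213, 0.786, 0.581], [0.274, -0.619, 0.736], [0.938, 0.002, -0.347]]
5 rows xyz [-0.   0.  -0.8] rxyz [0. 0. 0.]
12 rows xyz [ 0.41 -0.16 -0.32] rxyz [-0.01 -0.97  0.01]
12 rows xyz [ 0.89 -0.14  0.06] rxyz [-0.    0.    0.08]
13 rows xyz [0.83 0.04 0.06] rxyz [ 0.    0.   -0.24]
12 rows xyz [0.9  0.15 0.06] rxyz [ 0.    0.   -0.47]
12 rows xyz [0.88 0.3  0.06] rxyz [ 0.   -0.   -0.74]
scene 214 320 808 [0.22277228 1.02351485]
top 453 234 433 [-0.77598152 -0.93995381]
```

Released cleanly. Retreating, then raising with the tool pointing down and closing the fingers.

Emit:
jog_arm(
  commands=[
    {"x":0,"y":0,"z":-0.4,"rx":0,"ry":0,"rz":0,"fingers":1},
    {"x":0,"y":0,"z":-0.8,"rx":0,"ry":0,"rz":0,"fingers":1},
    {"x":0,"y":0,"z":-0.9,"rx":0,"ry":0,"rz":0,"fingers":1},
    {"x":0,"y":0,"z":-0.9,"rx":0,"ry":0,"rz":0,"fingers":1},
    {"x":0,"y":0,"z":-0.9,"rx":0,"ry":0,"rz":0,"fingers":1},
  ],
)

```text
time_s: 16.25
position: [0.4141, -0.511, 0.1002]
tcp_rot: [[0.213, 0.786, 0.581], [0.274, -0.619, 0.736], [0.938, 0.002, -0.347]]
wrist_force: [0.9, -0.4, -0.1]
grip_width: 0.0937
grasp_force: 0.0
```

Emit:
jog_arm(
  commands=[
    {"x":0.41,"y":-0.16,"z":-0.32,"rx":0,"ry":-0.97,"rz":0,"fingers":1},
    {"x":0.41,"y":-0.16,"z":-0.32,"rx":0,"ry":-0.97,"rz":0,"fingers":1},
    {"x":0.41,"y":-0.16,"z":-0.32,"rx":0,"ry":-0.97,"rz":0,"fingers":1},
    {"x":0.41,"y":-0.16,"z":-0.32,"rx":0,"ry":-0.97,"rz":0,"fingers":1},
    {"x":0.41,"y":-0.16,"z":-0.32,"rx":0,"ry":-0.97,"rz":0,"fingers":-1},
  ],
)

```text
time_s: 16.67
position: [0.3818, -0.4999, 0.2032]
tcp_rot: [[0.472, 0.784, 0.404], [0.6, -0.621, 0.505], [0.646, 0.004, -0.763]]
wrist_force: [0.7, 0.1, -0.6]
grip_width: 0.0899
grasp_force: 0.0
```

Emit:
jog_arm(
  commands=[
    {"x":0.41,"y":-0.16,"z":-0.32,"rx":0,"ry":-0.97,"rz":0,"fingers":-1},
    {"x":0.41,"y":-0.16,"z":-0.32,"rx":0,"ry":-0.97,"rz":0,"fingers":-1},
    {"x":0.41,"y":-0.16,"z":-0.32,"rx":0,"ry":-0.97,"rz":0,"fingers":-1},
    {"x":0.41,"y":-0.16,"z":-0.32,"rx":0,"ry":-0.97,"rz":0,"fingers":-1},
    {"x":0.41,"y":-0.16,"z":-0.32,"rx":0,"ry":-0.97,"rz":0,"fingers":-1},
  ],
)

```text
time_s: 17.08
position: [0.3824, -0.4473, 0.2993]
tcp_rot: [[0.608, 0.784, 0.125], [0.77, -0.621, 0.148], [0.193, 0.006, -0.981]]
wrist_force: [0.4, 0.6, -0.1]
grip_width: 0.0574
grasp_force: 0.0
```

Run:
```python
from h import *
st()
p,R=plan([.628,-.06,.26],rot(104.5,90))
plan([.628,-.06,.19],rot(104.5,90),None,p,R)
```

```text
t 17.0833 p [ 0.382 -0.447  0.299] J [-63.8  12.4  78.3  10.2  93.8 -25.1] F [ 0.4  0.6 -0.1] w 0.05738282068957845 0.0
[[0.608, 0.784, 0.125], [0.77, -0.621, 0.148], [0.193, 0.006, -0.981]]
13 rows xyz [0.86 0.29 0.17] rxyz [ 0.07 -0.13 -0.68]
2 rows xyz [-0.    0.    0.88] rxyz [0. 0. 0.]
```

Emit:
jog_arm(
  commands=[
    {"x":0.86,"y":0.29,"z":0.17,"rx":0.07,"ry":-0.13,"rz":-0.68,"fingers":-1},
    {"x":0.86,"y":0.29,"z":0.17,"rx":0.07,"ry":-0.13,"rz":-0.68,"fingers":-1},
    {"x":0.86,"y":0.29,"z":0.17,"rx":0.07,"ry":-0.13,"rz":-0.68,"fingers":-1},
    {"x":0.86,"y":0.29,"z":0.17,"rx":0.07,"ry":-0.13,"rz":-0.68,"fingers":-1},
    {"x":0.86,"y":0.29,"z":0.17,"rx":0.07,"ry":-0.13,"rz":-0.68,"fingers":-1},
  ],
)

```text
time_s: 17.5
position: [0.5215, -0.3239, 0.2938]
tcp_rot: [[0.298, 0.953, 0.062], [0.946, -0.303, 0.112], [0.125, 0.026, -0.992]]
wrist_force: [1.1, -1.4, -0.5]
grip_width: 0.0241
grasp_force: 0.0
```

Emit:
jog_arm(
  commands=[
    {"x":0.86,"y":0.29,"z":0.17,"rx":0.07,"ry":-0.13,"rz":-0.68,"fingers":-1},
    {"x":0.86,"y":0.29,"z":0.17,"rx":0.07,"ry":-0.13,"rz":-0.68,"fingers":-1},
    {"x":0.86,"y":0.29,"z":0.17,"rx":0.07,"ry":-0.13,"rz":-0.68,"fingers":-1},
    {"x":0.86,"y":0.29,"z":0.17,"rx":0.07,"ry":-0.13,"rz":-0.68,"fingers":-1},
    {"x":0.86,"y":0.29,"z":0.17,"rx":0.07,"ry":-0.13,"rz":-0.68,"fingers":-1},
  ],
)

```text
time_s: 17.92
position: [0.6075, -0.1621, 0.2776]
tcp_rot: [[-0.051, 0.999, 0.018], [0.997, 0.05, 0.05], [0.049, 0.02, -0.999]]
wrist_force: [0.8, -0.7, 0.6]
grip_width: 0.0006
grasp_force: 0.0
```

Run:
```python
from h import *
st()
p,R=plan([.628,-.06,.23],rot(104.5,90),4)
```

```text
t 17.9167 p [ 0.608 -0.162  0.278] J [-24.4  16.   75.8   3.   88.5 -27.4] F [ 0.8 -0.7  0.6] w 0.000551664699630971 0.0
[[-0.051, 0.999, 0.018], [0.997, 0.05, 0.05], [0.049, 0.02, -0.999]]
4 rows xyz [0.61 0.2  0.32] rxyz [ 0.06 -0.11 -0.48]
```

Emit:
jog_arm(
  commands=[
    {"x":0.61,"y":0.2,"z":0.32,"rx":0.06,"ry":-0.11,"rz":-0.48,"fingers":-1},
    {"x":0.61,"y":0.2,"z":0.32,"rx":0.06,"ry":-0.11,"rz":-0.48,"fingers":-1},
    {"x":0.61,"y":0.2,"z":0.32,"rx":0.06,"ry":-0.11,"rz":-0.48,"fingers":-1},
    {"x":0.61,"y":0.2,"z":0.32,"rx":0.06,"ry":-0.11,"rz":-0.48,"fingers":-1},
    {"x":0,"y":0,"z":0,"rx":0,"ry":0,"rz":0,"fingers":-1},
  ],
)

```text
time_s: 18.33
position: [0.6255, -0.0556, 0.2266]
tcp_rot: [[-0.252, 0.968, -0.006], [0.968, 0.252, 0.005], [0.007, -0.005, -1.0]]
wrist_force: [-0.9, -0.7, 0.2]
grip_width: 0.0007
grasp_force: 0.0
```

Run:
```python
from h import *
st()
p,R=plan([.628,-.06,.182],rot(104.5,90),3)
I=viewer.read_camera("scene");J=viewer.read_camera("top")
cv2.imwrite("pics/s7.png",np.hstack([cv2.resize(I[120:370,190:400],(420,500)),cv2.resize(J[150:260,230:306+10],(0,0),fx=1,fy=1)[:0] if 0 else cv2.resize(J[130:270,250:360],(330,500),interpolation=2)]))
```

```text
t 18.3333 p [ 0.625 -0.056  0.227] J [-13.1  17.9  79.2   0.2  83.3 -27.7] F [-0.9 -0.7  0.2] w 0.000675642561089876 0.0
[[-0.252, 0.968, -0.006], [0.968, 0.252, 0.005], [0.007, -0.005, -1.0]]
3 rows xyz [-0.04  0.01  0.37] rxyz [-0.02 -0.02  0.01]
```

View pics/s7.png

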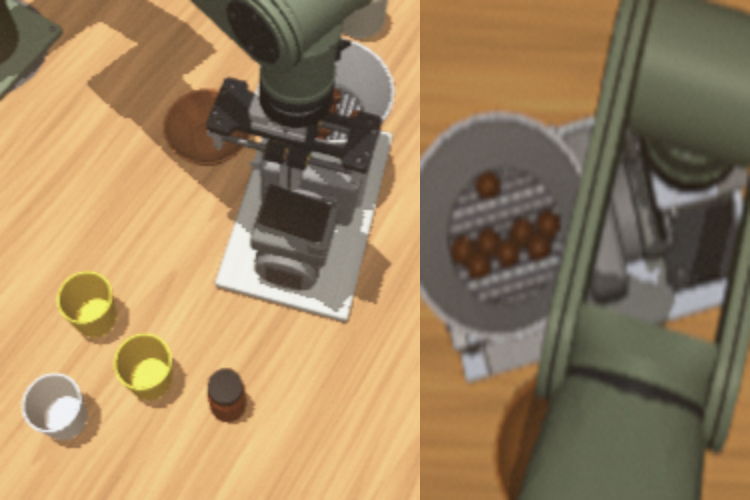

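The white cup stands upright and empty at (55,405), the eight nuts are on the rollers, and the closed fingers are above the pad. Descending.

Emit:
jog_arm(
  commands=[
    {"x":-0.04,"y":0.01,"z":0.37,"rx":0,"ry":0,"rz":0,"fingers":-1},
    {"x":-0.04,"y":0.01,"z":0.37,"rx":0,"ry":0,"rz":0,"fingers":-1},
    {"x":-0.04,"y":0.01,"z":0.37,"rx":0,"ry":0,"rz":0,"fingers":-1},
    {"x":0,"y":0,"z":0,"rx":0,"ry":0,"rz":0,"fingers":-1},
  ],
)

```text
time_s: 18.77
position: [0.6275, -0.0668, 0.1826]
tcp_rot: [[-0.244, 0.97, -0.005], [0.97, 0.244, 0.002], [0.004, -0.005, -1.0]]
wrist_force: [-0.2, -0.9, -0.4]
grip_width: 0.0005
grasp_force: 0.0
```

Emit:
jog_arm(
  commands=[
    {"x":0,"y":0,"z":0.1,"rx":0,"ry":0,"rz":0,"fingers":-1},
    {"x":0,"y":0,"z":0.1,"rx":0,"ry":0,"rz":0,"fingers":-1},
    {"x":0,"y":0,"z":0.1,"rx":0,"ry":0,"rz":0,"fingers":-1},
    {"x":0,"y":0,"z":0,"rx":0,"ry":0,"rz":0,"fingers":-1},
  ],
)

```text
time_s: 19.1
position: [0.6292, -0.065, 0.1729]
tcp_rot: [[-0.247, 0.969, -0.001], [0.969, 0.247, 0.002], [0.002, -0.0, -1.0]]
wrist_force: [-0.5, 0.6, -0.6]
grip_width: 0.0003
grasp_force: 0.0
```

Emit:
jog_arm(
  commands=[
    {"x":0,"y":0,"z":0.08,"rx":0,"ry":0,"rz":0,"fingers":-1},
    {"x":0,"y":0,"z":0.08,"rx":0,"ry":0,"rz":0,"fingers":-1},
    {"x":0,"y":0,"z":0,"rx":0,"ry":0,"rz":0,"fingers":-1},
  ],
)

```text
time_s: 19.35
position: [0.6293, -0.0651, 0.1676]
tcp_rot: [[-0.247, 0.969, -0.0], [0.969, 0.247, 0.001], [0.001, -0.0, -1.0]]
wrist_force: [-1.7, 0.2, 8.4]
grip_width: 0.0005
grasp_force: 3.3
```

Emit:
jog_arm(
  commands=[
    {"x":0,"y":0,"z":0.06,"rx":0,"ry":0,"rz":0,"fingers":-1},
    {"x":0,"y":0,"z":0.06,"rx":0,"ry":0,"rz":0,"fingers":-1},
    {"x":0,"y":0,"z":0,"rx":0,"ry":0,"rz":0,"fingers":-1},
  ],
)

```text
time_s: 19.6
position: [0.6287, -0.0653, 0.1637]
tcp_rot: [[-0.247, 0.969, -0.002], [0.969, 0.247, 0.0], [0.001, -0.002, -1.0]]
wrist_force: [-5.5, -0.4, 10.1]
grip_width: 0.0004
grasp_force: 5.1
```

Emit:
jog_arm(
  commands=[
    {"x":0,"y":0,"z":0.06,"rx":0,"ry":0,"rz":0,"fingers":-1},
    {"x":0,"y":0,"z":0,"rx":0,"ry":0,"rz":0,"fingers":-1},
    {"x":0,"y":0,"z":0,"rx":0,"ry":0,"rz":0,"fingers":-1},
  ],
)

```text
time_s: 19.85
position: [0.6285, -0.0654, 0.1622]
tcp_rot: [[-0.247, 0.969, -0.002], [0.969, 0.247, -0.0], [0.0, -0.002, -1.0]]
wrist_force: [-7.2, -1.0, 12.7]
grip_width: 0.0004
grasp_force: 6.0
```

Emit:
jog_arm(
  commands=[
    {"x":0,"y":0,"z":0.05,"rx":0,"ry":0,"rz":0,"fingers":-1},
    {"x":0,"y":0,"z":0,"rx":0,"ry":0,"rz":0,"fingers":-1},
    {"x":0,"y":0,"z":0,"rx":0,"ry":0,"rz":0,"fingers":-1},
  ],
)

```text
time_s: 20.1
position: [0.6284, -0.0654, 0.1607]
tcp_rot: [[-0.248, 0.969, -0.002], [0.969, 0.248, -0.0], [0.0, -0.002, -1.0]]
wrist_force: [-8.7, -0.7, 13.3]
grip_width: 0.0003
grasp_force: 6.8
```

Emit:
jog_arm(
  commands=[
    {"x":0,"y":0,"z":0.05,"rx":0,"ry":0,"rz":0,"fingers":-1},
    {"x":0,"y":0,"z":0,"rx":0,"ry":0,"rz":0,"fingers":-1},
    {"x":0,"y":0,"z":0,"rx":0,"ry":0,"rz":0,"fingers":-1},
  ],
)

```text
time_s: 20.35
position: [0.6284, -0.0655, 0.1605]
tcp_rot: [[-0.248, 0.969, -0.002], [0.969, 0.248, -0.0], [-0.0, -0.002, -1.0]]
wrist_force: [-11.1, -0.0, 20.5]
grip_width: 0.0005
grasp_force: 10.2
```

Emit:
jog_arm(
  commands=[
    {"x":0,"y":0,"z":0.03,"rx":0,"ry":0,"rz":0,"fingers":-1},
    {"x":0,"y":0,"z":0,"rx":0,"ry":0,"rz":0,"fingers":-1},
    {"x":0,"y":0,"z":0,"rx":0,"ry":0,"rz":0,"fingers":-1},
  ],
)

```text
time_s: 20.6
position: [0.6284, -0.0655, 0.1605]
tcp_rot: [[-0.248, 0.969, -0.002], [0.969, 0.248, -0.001], [-0.0, -0.002, -1.0]]
wrist_force: [-12.7, -0.8, 25.5]
grip_width: 0.0008
grasp_force: 12.2
```

The paddle is on its stop: z is steady at the expected height and the force rises to 25 N. I'll hold, then hand in.

Emit:
jog_arm(
  commands=[
    {"x":0,"y":0,"z":0,"rx":0,"ry":0,"rz":0,"fingers":-1},
    {"x":0,"y":0,"z":0,"rx":0,"ry":0,"rz":0,"fingers":-1},
    {"x":0,"y":0,"z":0,"rx":0,"ry":0,"rz":0,"fingers":-1},
    {"x":0,"y":0,"z":0,"rx":0,"ry":0,"rz":0,"fingers":-1},
    {"x":0,"y":0,"z":0,"rx":0,"ry":0,"rz":0,"fingers":-1},
  ],
)

```text
time_s: 21.02
position: [0.6284, -0.0655, 0.1605]
tcp_rot: [[-0.248, 0.969, -0.002], [0.969, 0.248, -0.001], [-0.0, -0.002, -1.0]]
wrist_force: [-14.2, 0.3, 23.5]
grip_width: 0.0008
grasp_force: 12.2
```

Run:
```python
from h import *
st();print(r.finish_job())
```

```text
t 21.0167 p [ 0.628 -0.065  0.16 ] J [-13.8  21.2  82.8  -0.1  76.  -28.1] F [-14.2   0.3  23.5] w 0.0007904488844549852 12.19307653605938
[[-0.248, 0.969, -0.002], [0.969, 0.248, -0.001], [-0.0, -0.002, -1.0]]
the job is handed in; nothing more can be done
None
```

The job is handed in at 21 s, with no verdict returned: all eight nuts are in the hopper, the empty cup stands upright on the counter, and the gripper is holding the run paddle on its stop at about 24 N.

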